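# Scan, pack and close a delivery case

### The job

Book out the open delivery case: with the hand scanner, read the bar-code label on the case floor, holding the beam steadily on the middle of the label for about two seconds with the scan line running across the bars. Then stand every low portion tin upright on the case floor, close the lid gently until the two halves meet edge to edge, read the label on top of the lid with the scanner in the same way, and finish with the scanner lying flat, right way up, on the middle of its cork pad. Leave the tall canisters standing where they are, and do not slam the lid.

Things in the scene. Friction and masses are not known exactly. Their poses are not given: they have to be found in the camera images.
- case: lower half of a grey hard plastic clamshell case, fixed to the table: open-topped, 160 mm (x) by 238 mm (y) outside, 50 mm high, walls and floor 6 mm thick. Origin at the centre of its underside; x points away from the robot to the hinge side, y along the hinge, z up
- floor_label (a point): middle of the bar-code label (44 by 64 mm) that lies flat on the case floor, 7 mm above the table; its bars run along the case's y, so the scan line must run along the case's x (within about 20 degrees, either way round). Axes as the case's
- lid (a joint): opening angle of the upper half (rad): 0 shut with its edge on the lower half's, about 1.6 upright. Hinge along the case's y on the far top edge (80 mm beyond the case's origin, 50 mm up). The hinge is stiff (0.4 N m friction) and the lid (0.35 kg) stays where it is left; shut means below 0.025; shutting faster than 2.5 rad/s counts as slamming
- lid_bar (a point): middle of the lid's carrying handle, a round steel bar 12 mm thick and 100 mm long, parallel to the hinge, standing 35 mm clear (centre line to shell) of the lid's free edge and carried by a strut at each end; it is the top of the open lid and can be pinched from above and led round its arc, turning between the fingers. It lies 195 mm from the hinge and 13 mm above the seam plane (on the outer side). Axes as the lid's, which are the case's when shut
- lid_hinge (a point): middle of the hinge axis, 80 mm in +x and 50 mm above the case's origin
- lid_label (a point): middle of the label on the lid's outer face (30 mm thick shell; 44 by 64 mm label), 80 mm from the hinge; when shut it lies over the case's origin, 81 mm above the table, facing up, its bars along the case's y like those of the floor label
- scanner: hand scanner, 0.22 kg: a straight flat-bottomed black handle 30 mm wide, 34 mm high, from x = -75 to +60 mm, and a 54 mm wide head at its +x end, tipped 45 degrees down (head from x = 43 to 107 mm, top 72 mm, bottom 8 mm above the underside level). Origin on the handle's underside, below the grip point, near the centre of mass (which lies about 5 mm further along +x); x along the handle to the head, y across it, z up when it lies flat
- scanner_eye: centre of the scanner's window, at x = 94.5 mm, z = 20.6 mm in the scanner's frame. The beam leaves along this frame's x axis, 45 degrees forward and down when the handle is level; the scan line spreads along y. It reads labels 60 to 220 mm away along the beam, the beam's axis meeting within 16 mm of the label's middle (measured square to the beam), the handle within 20 degrees of level, the scanner gripped and still (under 30 mm/s)
- pad: cork pad, 200 (x) by 120 (y) by 6 mm, fixed to the table, on which the scanner lies at first; origin at the centre of its underside, z up. The scanner may lie on it with any heading, its origin within 45 mm of the pad's middle along each side
- tin1: low round aluminium portion tin with a fixed lid, 50 mm diameter, 45 mm high, about 0.12 kg; origin at the centre of its underside, z up its axis. Two or three of the four tins are present in a run (the others read None)
- tin2: low round aluminium portion tin with a fixed lid, 50 mm diameter, 45 mm high, about 0.12 kg; origin at the centre of its underside, z up its axis. Two or three of the four tins are present in a run (the others read None)
- tin3: low round aluminium portion tin with a fixed lid, 50 mm diameter, 45 mm high, about 0.12 kg; origin at the centre of its underside, z up its axis. Two or three of the four tins are present in a run (the others read None)
- tin4: low round aluminium portion tin with a fixed lid, 50 mm diameter, 45 mm high, about 0.12 kg; origin at the centre of its underside, z up its axis. Two or three of the four tins are present in a run (the others read None)
- canister1: tall round aluminium canister, 48 mm diameter, 96 mm high, about 0.3 kg, standing among the tins; not part of the job; origin at the centre of its underside
- canister2: tall round aluminium canister, 48 mm diameter, 96 mm high, about 0.3 kg, standing among the tins; not part of the job; origin at the centre of its underside
Not all that is in view belongs to the job. What is shaped like the scanner but green is not meant.

How it is judged:
By the outcome, as a careful person would: the job done as asked, in the order asked, and still so for the second after the job is handed in, with the robot touching nothing.
Of tin1, tin2, tin3, tin4 only 2 to 3 are there at a start; the rules pass over those that are not, and their reading is None.
At some moment in a run one of tin1, tin2, tin3, tin4, scanner may be knocked a few centimetres aside while the robot is not near it.
It also fails if it takes over 210 s, if anything falls off the work surface, if the arm or the gripper's body presses on something with over 40 N, if the wrist force passes 120 N, or if a joint passes its speed limit or range.

### The arm

A 6-joint arm with a two-finger parallel gripper is mounted at the origin on the work surface. World frame = base frame: x ahead of the robot, y to its left, z up, the work surface at z = 0. Lengths are in mm, angles in rad, forces in N, time in s.
With the tool pointing down it reaches from about 350 to 875 mm from the base axis. Payload 4.2 kg.
Tool frame: the origin (TCP) lies midway between the tips of the shut fingers; the grasp point (between the pads) lies 19 mm behind it (arm.grip_point_offset is the z of the grasp point in the tool frame, in mm); z points along the fingers, x is the direction in which the jaws open and shut, and the axes are right-handed (so a half turn about z gives the same grasp; the last joint's range is limited). The gripper opens to 85 mm and grips with 20 to 120 N. Pads are 22 mm wide; open, the fingers measure 114 mm over their backs; the gripper's body (76 mm by 85 mm) begins 54 mm behind the grasp point. The pads swing forward as they close: fully open they stand 13 mm farther back than shut.
Start: joints at [-1.061, 0.385, 0.008, 0, -1.194, -0.259], TCP at [155.129, -605.421, 231.312] pointing down, gripper open.
Joint ranges: [-3.14, 3.14], [-1.21, 2.06], [-1.07, 1.41], [-3.16, 2.05], [-2.99, -0.16], [-3.1, 3.1]. Speed limits (rad/s): [2.79, 2.79, 3.14, 3.14, 3.14, 3.14].

### API

Orientations are given as a unit quaternion [x, y, z, w].
In Python, from bench import arm gives the robot as it stands.
- The arm moves only by the shell command python3 -m jog 'ROWS'. ROWS is JSON, a list of rows, each an object of numbers: "hand": the finger opening in mm, from 0 to 85.4; "dx", "dy", "dz": the shift along the tool's x, y, z in mm; "rx", "ry", "rz": the turn, a rotation vector about the tool's x, y, z in rad. A call has 1 to 5 rows; each row shifts and turns the commanded pose from where the row before left it, along the tool's axes as they then stand; what a row does not reach is not made up. A row lasts 1/12 s, in which the tool goes at most 41.7 mm and 7.16 degrees, less where a joint would pass 70% of its speed; a pose out of reach is approached as far as the arm can. A call with a gripper value outside its range is refused whole. The fingers move at their own pace and stop on an object; the grip force is fixed at half the most. Time passes only in rows, so rows that do not move let the fingers close. It gives the time, the measured TCP pose, the force and the opening at its end, in the units of the state.
- arm.read_state(): the state, without advancing time (a new reading comes with each control period).
- arm.get_image(name): name is "scene" or "top"; returns a dict with "img" (480x640x3 uint8, red, green, blue), "depth" (480x640 float32, mm along the optical axis (not along the pixel's ray), 0 where there is no reading), "intrinsics" (3x3 intrinsics, pixels), "dist" ([k1, k2, p1, p2, k3] as OpenCV has them; the pictures are not rectified), "R" (3x3) and "t" (3): a world point X has camera coordinates R X + t. Camera axes: x right, y down, z forward; pixel columns grow to the right and rows downward; lengths in mm; the calibration is good to about 2 mm. A picture is of the moment at which its call begins.
- arm.job_done(): hands the job in, once; it reports no verdict.
The state is a dict: "clock": time; "joints": joint angles; "joint_vel": joint speeds; "joint_efforts": joint torques, N m; "position": TCP position; "ee_rot": TCP orientation; "contact_force": force on the tool from outside, world axes, zero at the start; "wrist_torque": the same for the moment, N m; "gripper_width": finger opening in mm.
Only numpy, scipy, OpenCV 4.12 (cv2) and the standard library are available. Lean on these libraries where they do the work, as an engineer would, in place of code of your own. Each camera call takes 0.05 s, during which the arm holds its last target.

## Working session

There is one attempt and no reset: what is moved stays moved. The work goes in short steps, Python scripts to look and compute and a shell command to move; the robot and the scene stay as the last step left them, time stands still between calls to the robot, and variables do not carry over. Pictures are saved under pics/ and viewed, and the job is handed in when it is done.

```bash
ls; mkdir -p pics
python3 - <<'E'
from bench import arm
import cv2
s=arm.read_state();print(s)
for n in("scene","top"):
    d=arm.get_image(n);cv2.imwrite(f"pics/{n}0.png",d["img"][:,:,::-1]);print(n,d["intrinsics"],d["dist"],d["R"],d["t"])
E
```

```text
pics
{'clock': 0.0, 'joints': array([-1.06142274e+00,  3.85595475e-01,  6.58782817e-03, -4.98958787e-04,
       -1.19401997e+00, -2.58599647e-01]), 'joint_vel': array([ 0.00058452,  0.00021082, -0.0002684 , -0.00039108, -0.00097821,
        0.00016969]), 'joint_efforts': array([ 2.00949602e-03, -3.92289591e+01,  1.88401115e+01,  4.18608025e+00,
       -4.70734405e-03,  2.42428882e-05]), 'position': array([ 154.95904423, -604.86147573,  230.18324606]), 'ee_rot': array([ 6.13198011e-01,  7.89928415e-01,  6.49348355e-04, -9.36364845e-04]), 'contact_force': array([ 0.07526529,  0.49488382, -0.808853  ]), 'wrist_torque': array([ 0.02058594, -0.02834001,  0.0028661 ]), 'gripper_width': 85.33361563718086}
scene [[455.53970842   0.         323.14088082]
 [  0.         455.53970842 243.32343752]
 [  0.           0.           1.        ]] [-0.08054224  0.          0.          0.          0.        ] [[ 0.04659393  0.99885693  0.0106691 ]
 [ 0.64008872 -0.02165518 -0.76799575]
 [-0.76688684  0.04261312 -0.64036606]] [ -21.47524639 -207.13773332 1274.4957655 ]
top [[437.05860215   0.         318.90357177]
 [  0.         437.05860215 242.92848465]
 [  0.           0.           1.        ]] [-0.05076523  0.          0.          0.          0.        ] [[-0.02911842 -0.99956941 -0.00362229]
 [-0.99559208  0.02932539 -0.08908661]
 [ 0.08915447  0.00101226 -0.9960173 ]] [  9.45073396 442.36041993 998.41968864]
```

View pics/scene0.png

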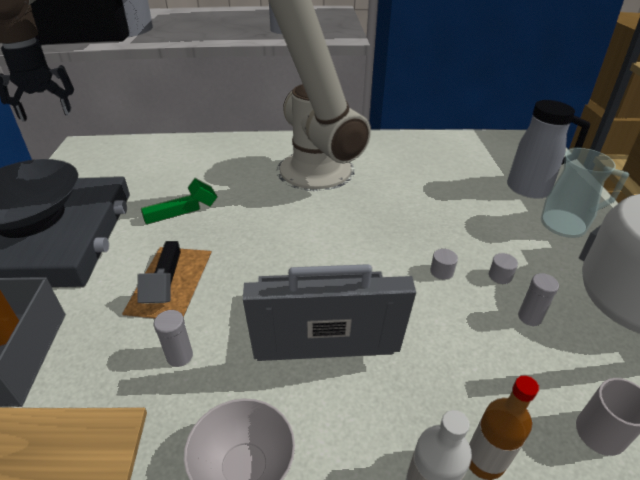

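View pics/top0.png

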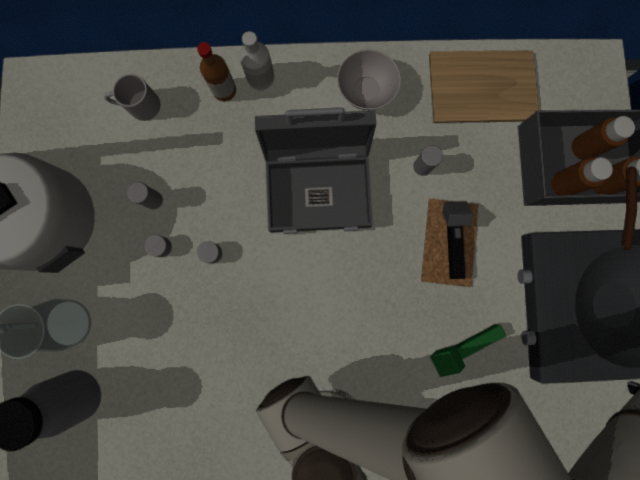

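```bash
cat > h.py <<'E'
from bench import arm
import cv2, numpy as np
from scipy.spatial.transform import Rotation as Rn
def ray(d,u,v):
    p=cv2.undistortPoints(np.array([[[u,v]]],float),d["intrinsics"],np.array(d["dist"],float))[0,0]
    r=np.array(d["R"]).T@np.array([p[0],p[1],1.]); c=-np.array(d["R"]).T@np.array(d["t"]); return c,r
def atz(d,u,v,z):
    c,r=ray(d,u,v); return c+r*(z-c[2])/r[2]
def dep(d,u,v,k=1):
    c,r=ray(d,u,v); w=d["depth"][int(v)-k:int(v)+k+1,int(u)-k:int(u)+k+1]; w=w[w>0]
    return c+r*np.median(w) if w.size else None
def pr(d,X):
    rv=cv2.Rodrigues(np.array(d["R"]))[0]
    return cv2.projectPoints(np.array(X,float).reshape(-1,1,3),rv,np.array(d["t"],float),d["intrinsics"],np.array(d["dist"],float))[0][:,0]
def cloud(d):
    h,w=d["depth"].shape; u,v=np.meshgrid(np.arange(w),np.arange(h))
    p=cv2.undistortPoints(np.stack([u,v],-1).reshape(-1,1,2).astype(float),d["intrinsics"],np.array(d["dist"],float))[:,0]
    z=d["depth"].reshape(-1); P=np.c_[p*z[:,None],z]; W=(P-np.array(d["t"]))@np.array(d["R"]); W[z<=0]=np.nan
    return W.reshape(h,w,3)
def crop(d,x0,y0,x1,y1,f,name):
    im=d["img"][y0:y1,x0:x1,::-1]; im=cv2.resize(im,None,fx=f,fy=f,interpolation=cv2.INTER_CUBIC)
    im=np.clip(im.astype(float)*1.6,0,255).astype(np.uint8); cv2.imwrite(f"pics/{name}.png",im)
def st():
    s=arm.read_state(); R=Rn.from_quat(s["ee_rot"]).as_matrix()
    print("t",round(s["clock"],2),"p",s["position"].round(1),"x",R[:,0].round(3),"z",R[:,2].round(3),"F",s["contact_force"].round(1),"w",round(s["gripper_width"],1),"j",s["joints"].round(2)); return s,R
E
python3 - <<'E'
from h import *
d=arm.get_image("top"); np.savez("top0.npz",**d)
crop(d,250,90,390,240,4,"t_case"); crop(d,120,170,240,270,5,"t_tins"); crop(d,405,140,495,290,4,"t_pad")
E
```

```text
(no output)
```

View pics/t_case.png

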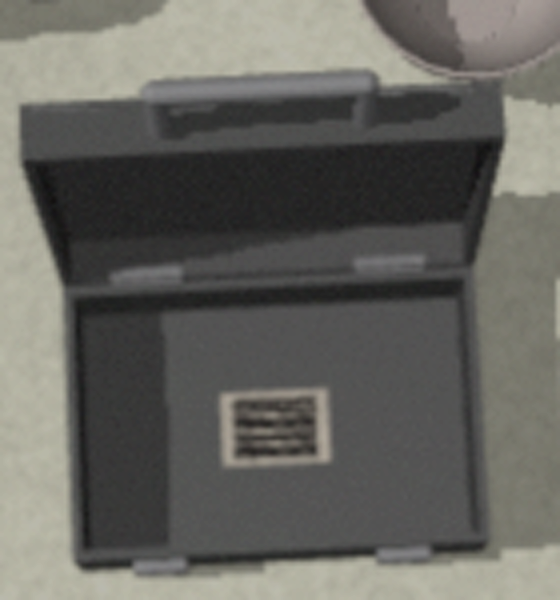

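View pics/t_tins.png

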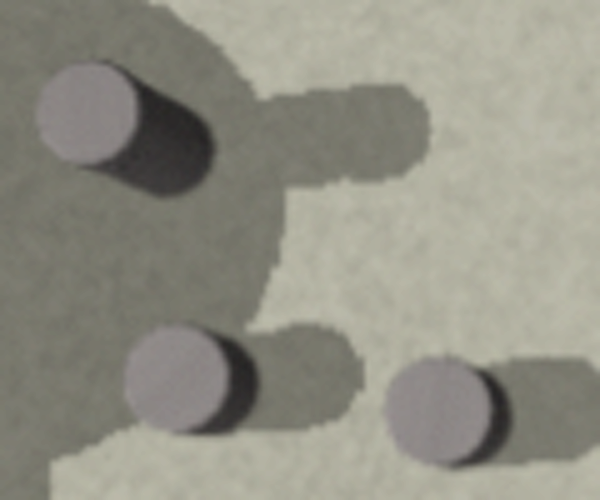

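View pics/t_pad.png

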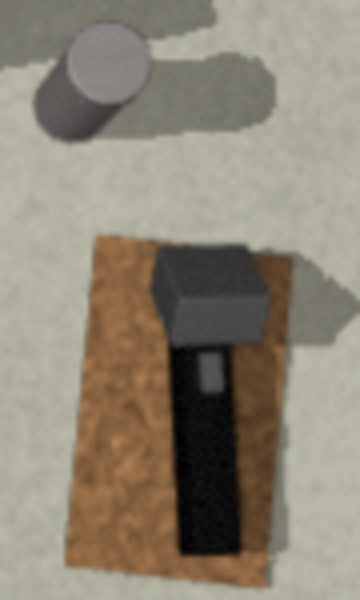

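```bash
cat > m0.py <<'E'
from h import *
d=dict(np.load("top0.npz")); C=cloud(d)
f=lambda x0,y0,s,u,v:(x0+(u+.5)/s-.5,y0+(v+.5)/s-.5)
print("case outer corners z50 TL,TR,BR,BL (far-left.. )")
for u,v in [(68,290),(475,275),(490,555),(80,567)]:
    print(atz(d,*f(250,90,4,u,v),50).round(1))
print("label");L=[atz(d,*f(250,90,4,u,v),7) for u,v in [(219,392),(328,387),(330,463),(222,468)]]
print(np.round(L,1),np.mean(L,0).round(1))
print("bar ends");
for u,v in [(140,92),(380,82),(260,87)]:
    p=f(250,90,4,u,v);print(dep(d,*p,1))
print("tins")
for (u,v),z in [((176,379),45),((439,411),45),((88,113),96)]:
    p=f(120,170,5,u,v);print(atz(d,*p,z).round(1),dep(d,*p,2).round(1))
p=f(405,140,4,110,63);print("can",atz(d,*p,96).round(1),dep(d,*p,2).round(1))
print("pad corners z6")
P=[atz(d,*f(405,140,4,u,v),6) for u,v in [(97,236),(293,254),(268,587),(66,564)]];print(np.round(P,1),np.mean(P,0).round(1))
print("handle rear top corners z40"); print([atz(d,*f(405,140,4,u,v),40).round(1) for u,v in [(180,554),(240,554),(232,350),(170,345)]])
print("head: top far corners"); print([dep(d,*f(405,140,4,u,v)).round(1) for u,v in [(175,290),(262,293),(215,275),(215,450),(208,540)]])
E
python3 m0.py
```

```text
case outer corners z50 TL,TR,BR,BL (far-left.. )
[630.2 111.5  50. ]
[ 632.  -123.2   50. ]
[ 469.3 -125.1   50. ]
[469.3 107.4  50. ]
label
[[577.2  27.3   7. ]
 [578.3 -37.8   7. ]
 [532.3 -37.5   7. ]
 [531.2  26.7   7. ]] [554.7  -5.3   7. ]
bar ends
[767.79393032  71.27952692  -0.78877247]
[671.97090788 -59.40716343 240.97795966]
[669.01214762  -2.9313468  246.41512716]
tins
[445.6 372.3  45. ] [445.7 372.9  43.4]
[427.4 250.9  45. ] [427.5 251.2  43.9]
[559.5 393.1  96. ] [559.7 393.5  95.1]
can [ 621.9 -258.7   96. ] [ 622.3 -259.    94.9]
pad corners z6
[[ 542.2 -269.3    6. ]
 [ 528.1 -386.8    6. ]
 [ 330.5 -359.7    6. ]
 [ 347.8 -240.9    6. ]] [ 437.1 -314.2    6. ]
handle rear top corners z40
[array([ 351.5, -298.5,   40. ]), array([ 350.4, -333. ,   40. ]), array([ 467.4, -335.1,   40. ]), array([ 471.3, -299.3,   40. ])]
head: top far corners
[array([ 499.3, -296.5,   64.9]), array([ 495.5, -344. ,   70. ]), array([ 508.1, -321.5,   59.6]), array([ 410.1, -322. ,   39.7]), array([ 358.9, -315.3,   39.1])]
```

```bash
cat > m1.py <<'E'
from h import *
import sys
def scan(d):
    C=cloud(d); m=(C[...,2]>33)&(C[...,2]<47)&(d["img"].max(-1)<50)&(abs(C[...,1]+316)<120)&(C[...,0]<560)&(C[...,0]>300)
    P=C[m][:,:2]; 
    r=cv2.minAreaRect(P.astype(np.float32)); print("handle rect",np.round(r[0],1),np.round(r[1],1),round(r[2],1),len(P),"z",np.median(C[m][:,2]).round(1))
    b=cv2.boxPoints(r); print(b.round(1).tolist())
    c=P.mean(0); u=np.linalg.svd(P-c)[2][0]; u*=np.sign(u[0]); print("mean",c.round(1),"heading",np.arctan2(u[1],u[0]).round(3))
if __name__=="__main__":
    d=dict(np.load("top0.npz")); scan(d)
    C=cloud(d)
    # head
    m=(C[...,2]>47)&(C[...,2]<75)&(C[...,0]<545)&(C[...,0]>400)&(abs(C[...,1]+320)<60); P=C[m]; print("head",P.min(0).round(1),P.max(0).round(1))
    # case: rim z~50
    m=(abs(C[...,2]-50)<4)&(C[...,0]>440)&(C[...,0]<628)&(abs(C[...,1])<150); P=C[m]; print("rim",cv2.minAreaRect(P[:,:2].astype(np.float32)))
    m=(C[...,2]>236)&(C[...,0]>600)&(C[...,0]<720)&(abs(C[...,1])<90); P=C[m]; print("bar",P.mean(0),P.min(0),P.max(0)); q=np.polyfit(P[:,1],P[:,0],1);print(q)
    for y in (-40,-7,30): print(y,[C[int(v),int(u)].round(0).tolist() for u,v in [pr(d,[[x,y,240]])[0].round() for x in (655,663,668,673,680)]])
E
python3 m1.py
```

```text
handle rect [ 439.  -315.2] [ 50.7 175.6] 86.8 736 z 39.4
[[350.0, -335.70001220703125], [525.2999877929688, -345.3999938964844], [528.0999755859375, -294.79998779296875], [352.79998779296875, -285.1000061035156]]
mean [ 418.4 -319.6] heading 0.043
head [ 468.2 -347.1   47. ] [ 522.7 -293.7   74.9]
rim ((552.4609985351562, -4.572967529296875), (154.2165985107422, 238.49009704589844), 0.8444046974182129)
bar [668.97488038  -3.38768505 245.50193228] [663.14943658 -58.2387033  236.7846621 ] [677.35482142  51.02384896 250.83853432]
[-2.12773186e-02  6.68902800e+02]
-40 [[669.0, -42.0, 205.0], [676.0, -41.0, 209.0], [666.0, -39.0, 242.0], [671.0, -39.0, 246.0], [779.0, -50.0, -1.0]]
-7 [[668.0, -7.0, 205.0], [676.0, -7.0, 205.0], [666.0, -7.0, 246.0], [669.0, -7.0, 247.0], [780.0, -9.0, -2.0]]
30 [[669.0, 32.0, 205.0], [678.0, 32.0, 204.0], [666.0, 30.0, 244.0], [670.0, 30.0, 247.0], [778.0, 41.0, 0.0]]
```

```bash
python3 -m jog '[{"rz":0.125},{"rz":0.125},{"dx":29,"dy":27},{"dx":29,"dy":27},{"dx":29,"dy":27}]'; python3 -m jog '[{"dx":29,"dy":27},{"dx":29,"dy":27},{"dx":29,"dy":27},{"dx":29,"dy":27},{"dx":29,"dy":27}]'; python3 -m jog '[{"dx":29,"dy":27},{"dx":29,"dy":27},{"dz":30},{"dz":30},{}]'; python3 -c "
from h import *
st(); d=arm.get_image('top'); np.savez('top1.npz',**d); cv2.imwrite('pics/top1.png',d['img'][:,:,::-1]); d=arm.get_image('scene');cv2.imwrite('pics/scene1.png',d['img'][:,:,::-1])"
```

```text
t 0.15 p [ 155.  -605.   230.5] x [-0.248  0.969  0.002] z [-0.001  0.002 -1.   ] F [ 0.2 -0.1  0.5] w 85.5 j [-1.06  0.39  0.01 -0.   -1.19 -0.26]$[0]: bad value
$[0]: bad value
$[0]: bad value
```

```bash
python3 -m jog '[{"hand":85,"dx":0,"dy":0,"dz":0,"rx":0,"ry":0,"rz":0.125}]'; python3 -m jog '[{"hand":85,"rz":0.125}]'
```

```text
clock: 0.33
position: [155.1, -605.3, 231.0]
ee_rot: [0.662, 0.75, 0.0, -0.0]
contact_force: [-0.4, 0.1, -0.7]
gripper_width: 85.0$[0]: bad value
```

View pics/scene1.png

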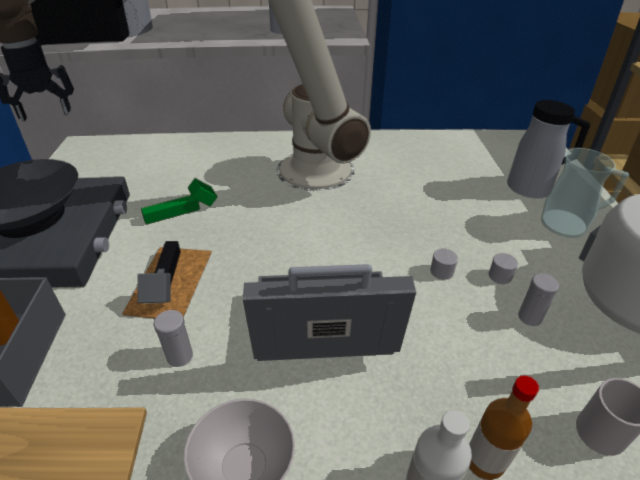

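All seven keys are needed in each row.

```bash
python3 -m jog '[{"hand":85,"dx":0,"dy":0,"dz":0,"rx":0,"ry":0,"rz":0.125},{"hand":85,"dx":29,"dy":27,"dz":0,"rx":0,"ry":0,"rz":0},{"hand":85,"dx":29,"dy":27,"dz":0,"rx":0,"ry":0,"rz":0},{"hand":85,"dx":29,"dy":27,"dz":0,"rx":0,"ry":0,"rz":0},{"hand":85,"dx":29,"dy":27,"dz":0,"rx":0,"ry":0,"rz":0}]'; python3 -m jog '[{"hand":85,"dx":29,"dy":27,"dz":0,"rx":0,"ry":0,"rz":0},{"hand":85,"dx":29,"dy":27,"dz":0,"rx":0,"ry":0,"rz":0},{"hand":85,"dx":29,"dy":27,"dz":0,"rx":0,"ry":0,"rz":0},{"hand":85,"dx":29,"dy":27,"dz":0,"rx":0,"ry":0,"rz":0},{"hand":85,"dx":29,"dy":27,"dz":0,"rx":0,"ry":0,"rz":0}]'; python3 -m jog '[{"hand":70,"dx":29,"dy":27,"dz":0,"rx":0,"ry":0,"rz":0},{"hand":70,"dx":0,"dy":0,"dz":30,"rx":0,"ry":0,"rz":0},{"hand":70,"dx":0,"dy":0,"dz":30,"rx":0,"ry":0,"rz":0},{"hand":70,"dx":0,"dy":0,"dz":0,"rx":0,"ry":0,"rz":0}]'; python3 -c "
from h import *
st(); d=arm.get_image('top'); np.savez('top1.npz',**d); cv2.imwrite('pics/top1.png',d['img'][:,:,::-1]); d=arm.get_image('scene');crop(d,80,200,280,380,4,'s1')"
```

```text
clock: 0.75
position: [263.6, -488.0, 231.1]
ee_rot: [0.707, 0.707, 0.0, -0.0]
contact_force: [0.5, 0.4, 0.4]
gripper_width: 84.9
clock: 1.17
position: [398.8, -342.5, 231.5]
ee_rot: [0.707, 0.707, 0.0, 0.0]
contact_force: [0.1, -0.4, 0.1]
gripper_width: 84.5
clock: 1.5
position: [421.9, -312.4, 165.9]
ee_rot: [0.707, 0.707, -0.001, -0.006]
contact_force: [-1.2, -0.6, -1.3]
gripper_width: 69.7
t 1.5 p [ 421.9 -312.4  165.9] x [-0.001  1.     0.006] z [-0.01   0.006 -1.   ] F [-1.2 -0.6 -1.3] w 69.7 j [-0.33  0.28 -0.32 -0.   -0.98 -1.24]
```

View pics/s1.png

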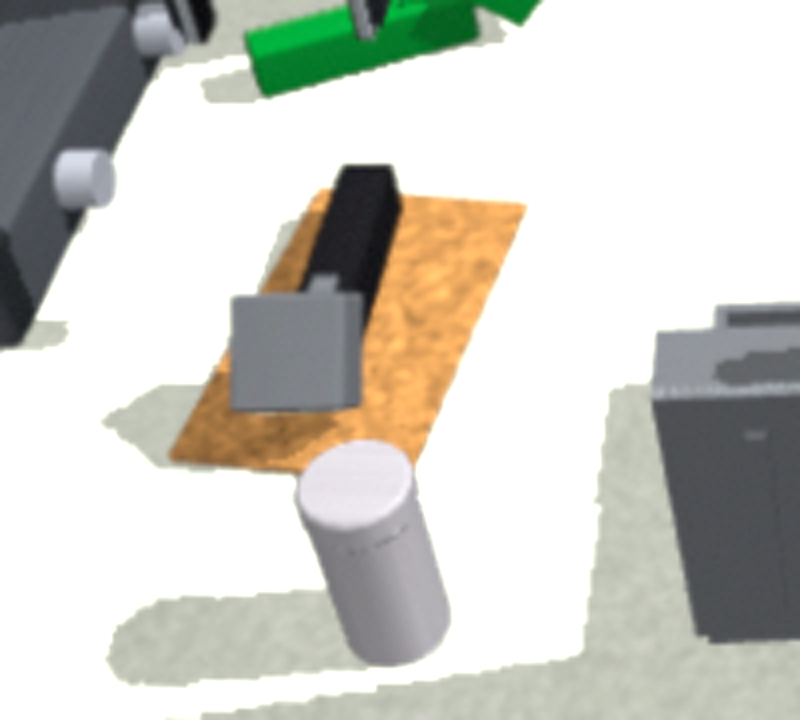

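View pics/top1.png

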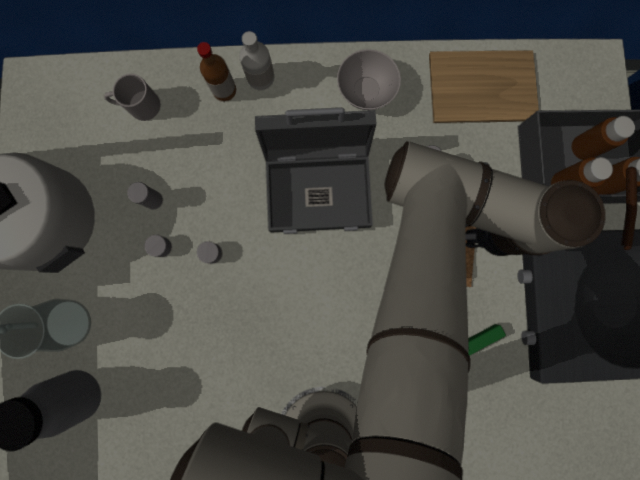

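```bash
python3 -m jog '[{"hand":70,"dx":-4,"dy":4,"dz":35,"rx":0,"ry":0,"rz":0},{"hand":70,"dx":0,"dy":0,"dz":35,"rx":0,"ry":0,"rz":0},{"hand":70,"dx":0,"dy":0,"dz":25,"rx":0,"ry":0,"rz":0},{"hand":70,"dx":0,"dy":0,"dz":0,"rx":0,"ry":0,"rz":0},{"hand":70,"dx":0,"dy":0,"dz":0,"rx":0,"ry":0,"rz":0}]'; python3 -c "
from h import *
st(); d=arm.get_image('scene');crop(d,80,150,280,330,4,'s2')"
```

```text
clock: 2.02
position: [429.4, -320.3, 77.4]
ee_rot: [0.707, 0.707, -0.0, 0.0]
contact_force: [-0.0, -0.4, 1.3]
gripper_width: 70.2
t 2.02 p [ 429.4 -320.3   77.4] x [-0.001  1.    -0.001] z [ 0.    -0.001 -1.   ] F [-0.  -0.4  1.3] w 70.2 j [-0.34  0.4  -0.41  0.   -0.76 -1.23]
```

View pics/s2.png

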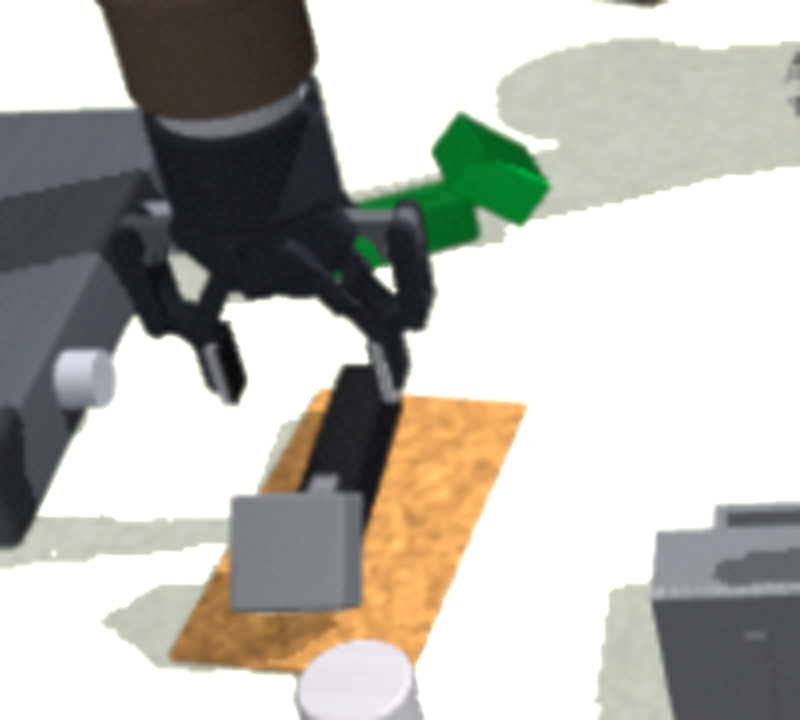

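```bash
python3 -m jog '[{"hand":70,"dx":3,"dy":-3,"dz":30,"rx":0,"ry":0,"rz":0},{"hand":70,"dx":0,"dy":0,"dz":27,"rx":0,"ry":0,"rz":0},{"hand":70,"dx":0,"dy":0,"dz":14,"rx":0,"ry":0,"rz":0},{"hand":70,"dx":0,"dy":0,"dz":0,"rx":0,"ry":0,"rz":0},{"hand":70,"dx":0,"dy":0,"dz":0,"rx":0,"ry":0,"rz":0}]'; python3 -m jog '[{"hand":20,"dx":0,"dy":0,"dz":0,"rx":0,"ry":0,"rz":0},{"hand":20,"dx":0,"dy":0,"dz":0,"rx":0,"ry":0,"rz":0},{"hand":20,"dx":0,"dy":0,"dz":0,"rx":0,"ry":0,"rz":0},{"hand":20,"dx":0,"dy":0,"dz":0,"rx":0,"ry":0,"rz":0},{"hand":20,"dx":0,"dy":0,"dz":0,"rx":0,"ry":0,"rz":0}]'; python3 -c "
from h import *
st()"
```

```text
clock: 2.48
position: [427.6, -317.1, 7.3]
ee_rot: [0.707, 0.708, 0.0, 0.002]
contact_force: [-0.4, 1.1, 0.7]
gripper_width: 70.2
clock: 2.9
position: [427.3, -316.9, 7.1]
ee_rot: [0.707, 0.708, 0.001, 0.002]
contact_force: [-0.7, -0.9, 6.4]
gripper_width: 29.4
t 2.9 p [ 427.3 -316.9    7.1] x [-0.002  1.    -0.002] z [ 0.003 -0.002 -1.   ] F [-0.7 -0.9  6.4] w 29.4 j [-0.33  0.5  -0.48  0.   -0.58 -1.24]
```

```bash
python3 -m jog '[{"hand":20,"dx":0,"dy":0,"dz":-20,"rx":0,"ry":0,"rz":0},{"hand":20,"dx":0,"dy":0,"dz":-40,"rx":0,"ry":0,"rz":-0.1},{"hand":20,"dx":0,"dy":0,"dz":-40,"rx":0,"ry":0,"rz":-0.12},{"hand":20,"dx":0,"dy":0,"dz":-10,"rx":0,"ry":0,"rz":-0.12},{"hand":20,"dx":0,"dy":0,"dz":0,"rx":0,"ry":0,"rz":-0.12}]'; python3 -m jog '[{"hand":20,"dx":0,"dy":0,"dz":0,"rx":0,"ry":0,"rz":-0.12},{"hand":20,"dx":0,"dy":0,"dz":0,"rx":0,"ry":0,"rz":-0.12},{"hand":20,"dx":0,"dy":0,"dz":0,"rx":0,"ry":0,"rz":-0.12},{"hand":20,"dx":0,"dy":0,"dz":0,"rx":0,"ry":0,"rz":-0.12},{"hand":20,"dx":0,"dy":0,"dz":0,"rx":0,"ry":0,"rz":-0.12}]'; python3 -m jog '[{"hand":20,"dx":0,"dy":0,"dz":0,"rx":0,"ry":0,"rz":-0.12},{"hand":20,"dx":0,"dy":0,"dz":0,"rx":0,"ry":0,"rz":-0.12},{"hand":20,"dx":0,"dy":0,"dz":0,"rx":0,"ry":0,"rz":-0.12},{"hand":20,"dx":0,"dy":0,"dz":0,"rx":0,"ry":0,"rz":-0.12},{"hand":20,"dx":0,"dy":0,"dz":0,"rx":0,"ry":0,"rz":0}]'; python3 -c "
from h import *
st(); d=arm.get_image('scene');crop(d,80,150,280,330,4,'s3')"
```

```text
clock: 3.32
position: [428.2, -317.1, 119.8]
ee_rot: [0.524, 0.852, 0.001, 0.004]
contact_force: [-0.5, -0.4, -1.9]
gripper_width: 29.1
clock: 3.73
position: [425.4, -315.9, 115.3]
ee_rot: [0.25, 0.968, 0.0, -0.0]
contact_force: [0.8, 0.6, -2.7]
gripper_width: 29.1
clock: 4.15
position: [425.5, -315.9, 115.2]
ee_rot: [0.014, 1.0, 0.0, -0.0]
contact_force: [-0.3, 0.1, -2.8]
gripper_width: 29.1
t 4.15 p [ 425.5 -315.9  115.2] x [-1.     0.028  0.001] z [-0.001  0.001 -1.   ] F [-0.3  0.1 -2.8] w 29.1 j [-0.33  0.34 -0.38 -0.   -0.85  0.3 ]
```

View pics/s3.png

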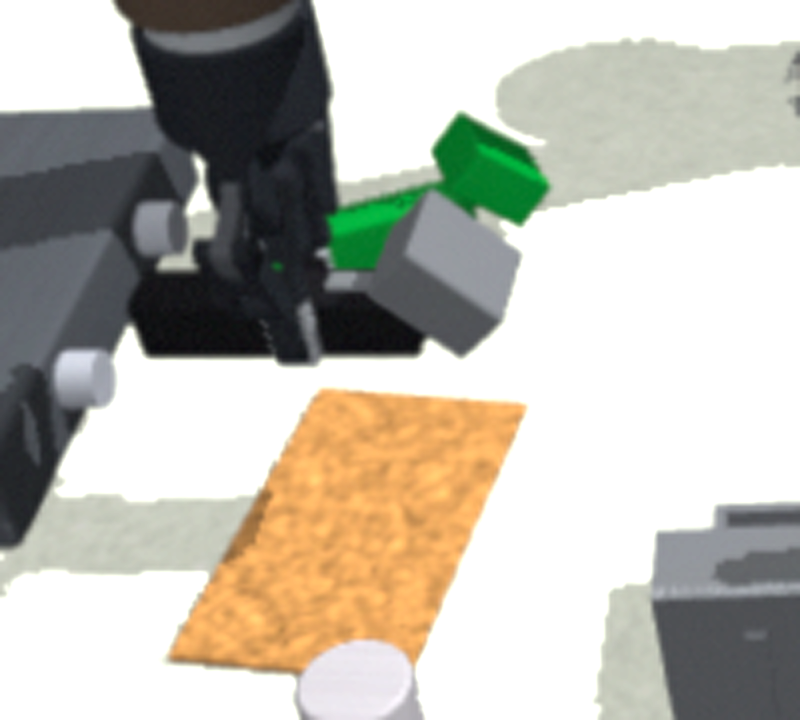

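```bash
python3 -m jog '[{"hand":20,"dx":0,"dy":0,"dz":0,"rx":0,"ry":0,"rz":-0.06},{"hand":20,"dx":-27,"dy":25,"dz":0,"rx":0,"ry":0,"rz":0},{"hand":20,"dx":-27,"dy":25,"dz":0,"rx":0,"ry":0,"rz":0},{"hand":20,"dx":-27,"dy":25,"dz":0,"rx":0,"ry":0,"rz":0},{"hand":20,"dx":-27,"dy":25,"dz":0,"rx":0,"ry":0,"rz":0}]'; python3 -m jog '[{"hand":20,"dx":-26,"dy":25,"dz":0,"rx":0,"ry":0,"rz":0},{"hand":20,"dx":0,"dy":0,"dz":20,"rx":0,"ry":0,"rz":0},{"hand":20,"dx":0,"dy":0,"dz":15,"rx":0,"ry":0,"rz":0},{"hand":20,"dx":0,"dy":0,"dz":0,"rx":0,"ry":0,"rz":0},{"hand":20,"dx":0,"dy":0,"dz":0,"rx":0,"ry":0,"rz":0}]'; python3 -c "
from h import *
st(); d=arm.get_image('scene');crop(d,120,150,420,370,2.6,'s4');d=arm.get_image('top');cv2.imwrite('pics/t4.png',d['img'][:,:,::-1])"
```

```text
clock: 4.62
position: [531.5, -211.9, 115.4]
ee_rot: [-0.013, 1.0, 0.0, -0.0]
contact_force: [0.6, -0.9, -2.1]
gripper_width: 29.6
clock: 5.03
position: [555.3, -187.1, 79.5]
ee_rot: [-0.014, 1.0, 0.0, -0.001]
contact_force: [0.2, -0.5, -1.8]
gripper_width: 29.4
t 5.03 p [ 555.3 -187.1   79.5] x [-1.    -0.028  0.003] z [-0.003  0.    -1.   ] F [ 0.2 -0.5 -1.8] w 29.4 j [-0.05  0.47 -0.28  0.   -0.82  0.08]
```

View pics/s4.png

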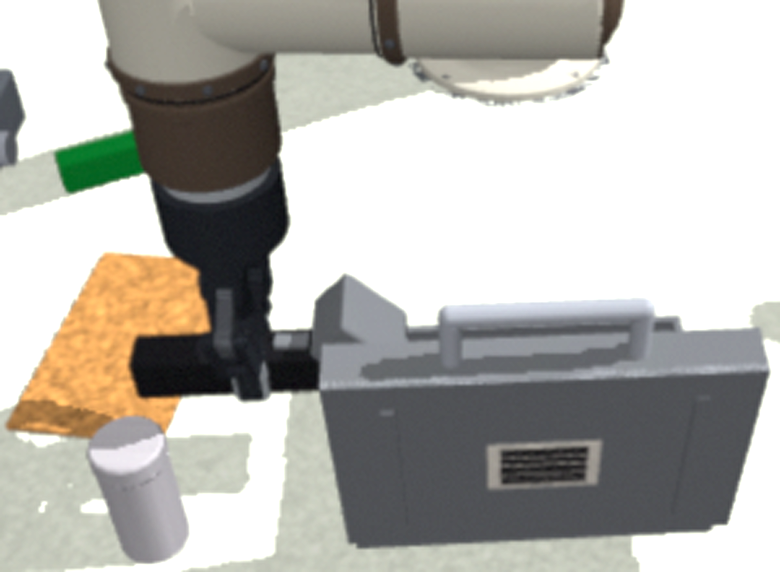

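View pics/t4.png

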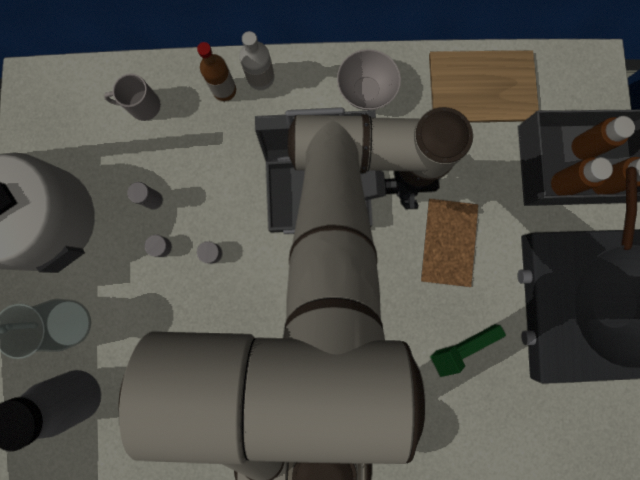

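```bash
Z='' ; python3 -m jog '[{"hand":20,"dx":-4,"dy":-3,"dz":0,"rx":0,"ry":0,"rz":0},{"hand":20,"dx":0,"dy":0,"dz":0,"rx":0,"ry":0,"rz":0},{"hand":20,"dx":0,"dy":0,"dz":0,"rx":0,"ry":0,"rz":0},{"hand":20,"dx":0,"dy":0,"dz":0,"rx":0,"ry":0,"rz":0},{"hand":20,"dx":0,"dy":0,"dz":0,"rx":0,"ry":0,"rz":0}]'
for i in 1 2 3 4 5 6; do python3 -m jog '[{"hand":20,"dx":0,"dy":0,"dz":0,"rx":0,"ry":0,"rz":0},{"hand":20,"dx":0,"dy":0,"dz":0,"rx":0,"ry":0,"rz":0},{"hand":20,"dx":0,"dy":0,"dz":0,"rx":0,"ry":0,"rz":0},{"hand":20,"dx":0,"dy":0,"dz":0,"rx":0,"ry":0,"rz":0},{"hand":20,"dx":0,"dy":0,"dz":0,"rx":0,"ry":0,"rz":0}]' >/dev/null; done; python3 -c "
from h import *
st()"
```

```text
clock: 5.55
position: [560.2, -190.3, 80.6]
ee_rot: [-0.015, 1.0, 0.0, 0.0]
contact_force: [-0.2, -0.0, -1.0]
gripper_width: 29.1
t 8.05 p [ 560.2 -190.1   80.3] x [-1.   -0.03 -0.  ] z [ 0.  0. -1.] F [-0.2  0.3 -1.6] w 29.0 j [-0.05  0.48 -0.27 -0.   -0.83  0.08]
```

```bash
cat > ov.py <<'E'
from h import *
def ov(name,x0,y0,x1,y1,f,off=(-1.3,-1.1),cam="scene"):
    s,R=st(); d=arm.get_image(cam); t=s["position"]
    sx=R[:,1]; sy=-R[:,0] if False else np.cross([0,0,1],sx); sz=np.array([0,0,1.])
    o=t+off[0]*sx+off[1]*sz
    L=[(-75,-15,34),(-75,15,34),(43,15,34),(43,-15,34),(-75,-15,34),(-75,-15,0),(-75,15,0),(-75,15,34)]
    W=[o+a*sx+b*sy+c*sz for a,b,c in L]; p=pr(d,W)
    im=np.clip(d["img"][:,:,::-1].astype(float)*1.6,0,255).astype(np.uint8)[y0:y1,x0:x1]; im=cv2.resize(im,None,fx=f,fy=f,interpolation=cv2.INTER_CUBIC)
    q=((p-[x0,y0]+.5)*f).astype(np.int32); cv2.polylines(im,[q],False,(0,0,255),1)
    eye=o+94.5*sx+20.6*sz; b=(sx-sz)/2**.5; k=(eye[2]-7)/b[2]*-1; print("floor hit",(eye+b*k).round(1),"dist",round(k,1)); k=(eye[2]-81)/b[2]*-1; print("lid hit",(eye+b*k).round(1),"dist",round(k,1))
    cv2.imwrite(f"pics/{name}.png",im)
E
python3 -c "
from ov import *
ov('o1',150,230,290,330,5)"
```

```text
t 8.05 p [ 560.2 -190.1   80.3] x [-1.   -0.03 -0.  ] z [ 0.  0. -1.] F [-0.2  0.3 -1.6] w 29.0 j [-0.05  0.48 -0.27 -0.   -0.83  0.08]
floor hit [554.6  -4.2   7. ] dist 131.3
lid hit [556.8 -78.1  81. ] dist 26.6
```

View pics/o1.png

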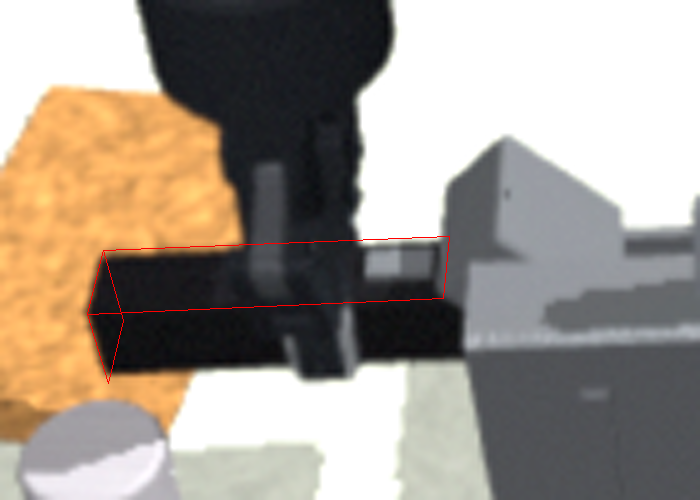

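```bash
python3 -m jog '[{"hand":20,"dx":25,"dy":-24,"dz":0,"rx":0,"ry":0,"rz":0},{"hand":20,"dx":25,"dy":-24,"dz":0,"rx":0,"ry":0,"rz":0},{"hand":20,"dx":25,"dy":-24,"dz":0,"rx":0,"ry":0,"rz":0},{"hand":20,"dx":25,"dy":-24,"dz":0,"rx":0,"ry":0,"rz":0},{"hand":20,"dx":26,"dy":-24,"dz":0,"rx":0,"ry":0,"rz":0}]';python3 -m jog '[{"hand":20,"dx":0,"dy":0,"dz":30,"rx":0,"ry":0,"rz":0},{"hand":20,"dx":0,"dy":0,"dz":25,"rx":0,"ry":0,"rz":0},{"hand":20,"dx":0,"dy":0,"dz":12,"rx":0,"ry":0,"rz":0},{"hand":20,"dx":0,"dy":0,"dz":4,"rx":0,"ry":0,"rz":0},{"hand":20,"dx":0,"dy":0,"dz":0,"rx":0,"ry":0,"rz":0}]'; python3 -m jog '[{"hand":20,"dx":0,"dy":0,"dz":0,"rx":0,"ry":0,"rz":0}]'
```

```text
clock: 8.52
position: [436.9, -314.7, 80.5]
ee_rot: [-0.015, 1.0, -0.0, 0.0]
contact_force: [0.0, 1.0, -2.1]
gripper_width: 29.1
clock: 8.93
position: [437.4, -313.8, 8.7]
ee_rot: [-0.015, 1.0, 0.0, -0.001]
contact_force: [-0.3, 0.4, -1.8]
gripper_width: 29.0
clock: 9.02
position: [438.7, -314.1, 9.9]
ee_rot: [-0.015, 1.0, -0.0, 0.001]
contact_force: [-0.0, 0.0, -2.3]
gripper_width: 29.4
```

```bash
python3 -m jog '[{"hand":20,"dx":0,"dy":0,"dz":2,"rx":0,"ry":0,"rz":0},{"hand":20,"dx":0,"dy":0,"dz":1,"rx":0,"ry":0,"rz":0},{"hand":20,"dx":0,"dy":0,"dz":0,"rx":0,"ry":0,"rz":0},{"hand":60,"dx":0,"dy":0,"dz":0,"rx":0,"ry":0,"rz":0},{"hand":60,"dx":0,"dy":0,"dz":0,"rx":0,"ry":0,"rz":0}]';python3 -m jog '[{"hand":60,"dx":0,"dy":0,"dz":0,"rx":0,"ry":0,"rz":0},{"hand":60,"dx":0,"dy":0,"dz":-30,"rx":0,"ry":0,"rz":0},{"hand":80,"dx":0,"dy":0,"dz":-40,"rx":0,"ry":0,"rz":0},{"hand":80,"dx":0,"dy":0,"dz":-40,"rx":0,"ry":0,"rz":0},{"hand":80,"dx":0,"dy":0,"dz":-40,"rx":0,"ry":0,"rz":0}]'; python3 -c "
from h import *
st(); d=arm.get_image('scene');crop(d,80,200,280,350,4,'s5')"
```

```text
clock: 9.43
position: [438.3, -313.9, 6.8]
ee_rot: [-0.015, 1.0, -0.0, 0.001]
contact_force: [-0.5, 0.5, -0.1]
gripper_width: 52.4
clock: 9.85
position: [437.3, -313.7, 157.9]
ee_rot: [-0.015, 1.0, 0.0, -0.0]
contact_force: [1.3, -0.5, -0.6]
gripper_width: 80.1
t 9.85 p [ 437.3 -313.7  157.9] x [-1.    -0.03   0.001] z [-0.001  0.    -1.   ] F [ 1.3 -0.5 -0.6] w 80.1 j [-0.32  0.31 -0.31  0.   -0.96  0.35]
```

View pics/s5.png

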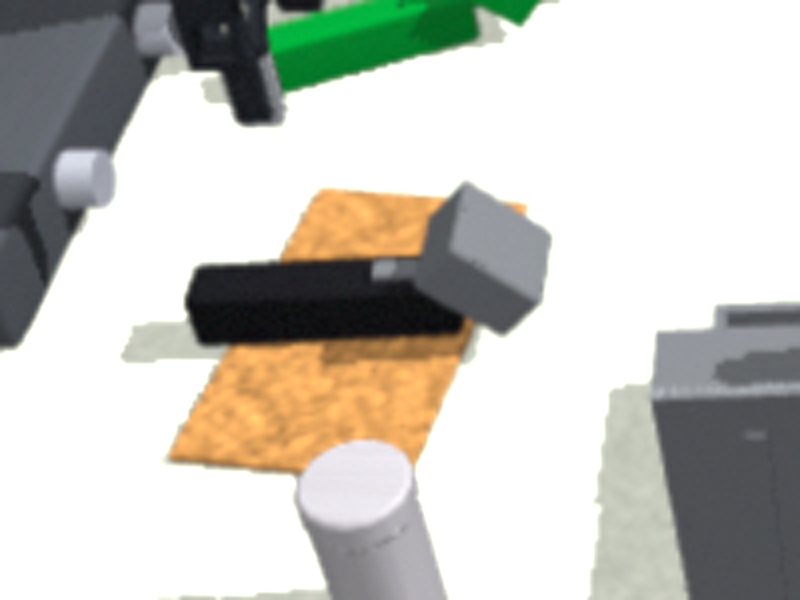

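```bash
for i in 1 2; do python3 -m jog '[{"hand":80,"dx":-0.5,"dy":40,"dz":0,"rx":0,"ry":0,"rz":0},{"hand":80,"dx":-0.5,"dy":40,"dz":0,"rx":0,"ry":0,"rz":0},{"hand":80,"dx":-0.5,"dy":40,"dz":0,"rx":0,"ry":0,"rz":0},{"hand":80,"dx":-0.5,"dy":40,"dz":0,"rx":0,"ry":0,"rz":0},{"hand":80,"dx":-0.5,"dy":40,"dz":0,"rx":0,"ry":0,"rz":0}]'; done; python3 -m jog '[{"hand":80,"dx":-0.5,"dy":40,"dz":0,"rx":0,"ry":0,"rz":0},{"hand":80,"dx":-0.5,"dy":40,"dz":0,"rx":0,"ry":0,"rz":0},{"hand":80,"dx":-0.5,"dy":40,"dz":0,"rx":0,"ry":0,"rz":0},{"hand":80,"dx":0,"dy":40,"dz":30,"rx":0,"ry":0,"rz":0},{"hand":80,"dx":0,"dy":0,"dz":20,"rx":0,"ry":0,"rz":0}]'; python3 -c "
from h import *
st(); d=arm.get_image('scene');cv2.imwrite('pics/s6.png',d['img'][:,:,::-1]);d=arm.get_image('top');cv2.imwrite('pics/t6.png',d['img'][:,:,::-1])"
```

```text
clock: 10.32
position: [433.9, -112.3, 156.3]
ee_rot: [-0.015, 1.0, 0.0, 0.0]
contact_force: [1.0, -0.1, -0.2]
gripper_width: 80.0
clock: 10.73
position: [430.3, 88.0, 156.5]
ee_rot: [-0.015, 1.0, 0.0, 0.0]
contact_force: [1.4, 0.2, 0.8]
gripper_width: 79.9
clock: 11.15
position: [429.1, 245.6, 111.5]
ee_rot: [-0.018, 1.0, 0.002, 0.002]
contact_force: [-0.7, 0.1, -0.8]
gripper_width: 80.1
t 11.15 p [429.1 245.6 111.5] x [-0.999 -0.036 -0.005] z [ 0.005  0.005 -1.   ] F [-0.7  0.1 -0.8] w 80.1 j [ 0.85  0.29 -0.48  0.   -0.8  -0.81]
```

View pics/s6.png

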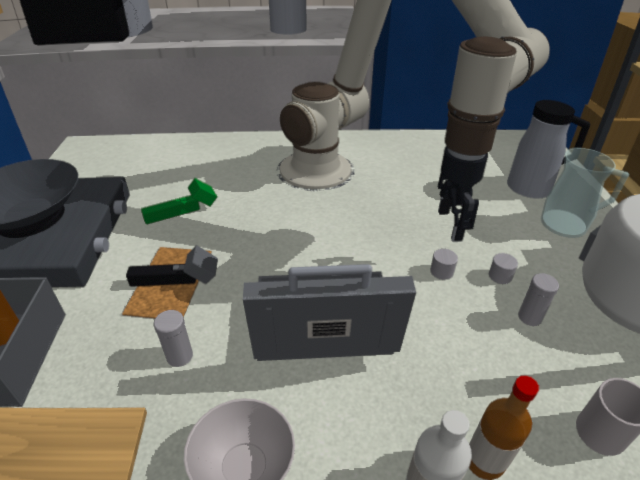

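View pics/t6.png

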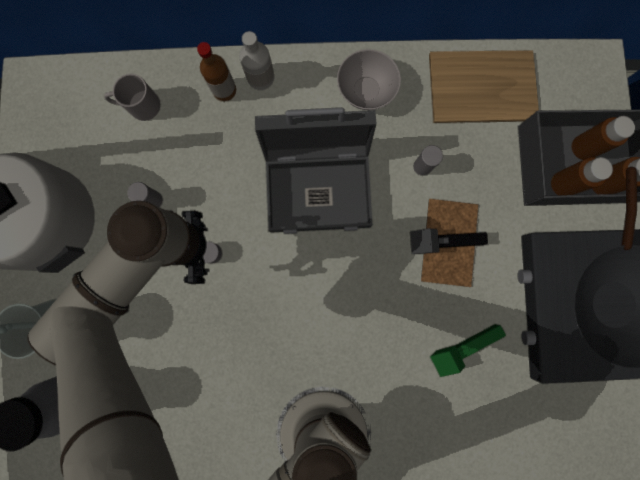

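```bash
python3 -m jog '[{"hand":80,"dx":0,"dy":5,"dz":20,"rx":0,"ry":0,"rz":0},{"hand":80,"dx":0,"dy":0,"dz":20,"rx":0,"ry":0,"rz":0},{"hand":80,"dx":0,"dy":0,"dz":0,"rx":0,"ry":0,"rz":0},{"hand":80,"dx":0,"dy":0,"dz":0,"rx":0,"ry":0,"rz":0}]'; python3 -c "
from h import *
st(); d=arm.get_image('scene');crop(d,400,180,520,280,6,'s7')"
```

```text
clock: 11.58
position: [427.6, 243.4, 71.7]
ee_rot: [-0.015, 1.0, -0.001, -0.0]
contact_force: [0.6, 0.5, 1.0]
gripper_width: 80.0
t 11.58 p [427.6 243.4  71.7] x [-1.    -0.029  0.001] z [-0.001 -0.001 -1.   ] F [0.6 0.5 1. ] w 80.0 j [ 0.85  0.35 -0.52  0.   -0.7  -0.82]
```

View pics/s7.png

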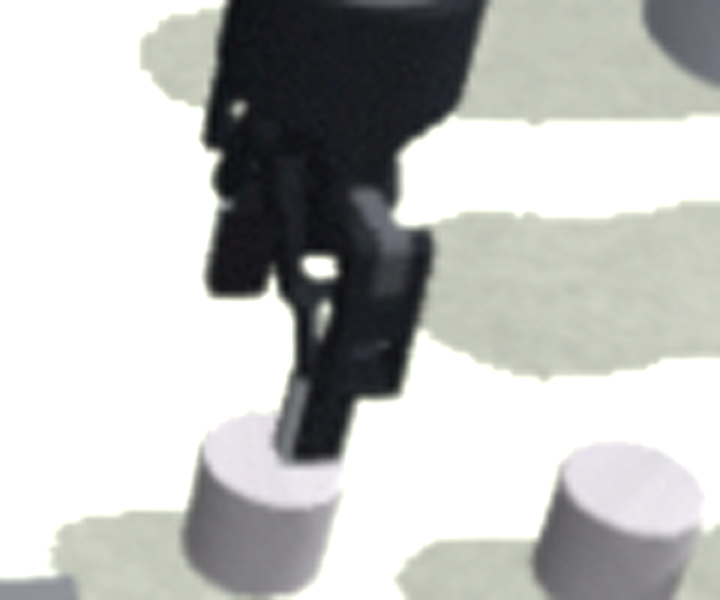

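```bash
python3 -m jog '[{"hand":80,"dx":0,"dy":8,"dz":0,"rx":0,"ry":0,"rz":0},{"hand":80,"dx":0,"dy":0,"dz":30,"rx":0,"ry":0,"rz":0},{"hand":80,"dx":0,"dy":0,"dz":25,"rx":0,"ry":0,"rz":0},{"hand":80,"dx":0,"dy":0,"dz":8,"rx":0,"ry":0,"rz":0},{"hand":80,"dx":0,"dy":0,"dz":0,"rx":0,"ry":0,"rz":0}]'; python3 -m jog '[{"hand":40,"dx":0,"dy":0,"dz":0,"rx":0,"ry":0,"rz":0},{"hand":40,"dx":0,"dy":0,"dz":0,"rx":0,"ry":0,"rz":0},{"hand":40,"dx":0,"dy":0,"dz":0,"rx":0,"ry":0,"rz":0},{"hand":40,"dx":0,"dy":0,"dz":0,"rx":0,"ry":0,"rz":0},{"hand":40,"dx":0,"dy":0,"dz":0,"rx":0,"ry":0,"rz":0}]'
```

```text
clock: 12.05
position: [426.9, 252.0, 7.5]
ee_rot: [-0.015, 1.0, -0.001, -0.001]
contact_force: [-0.4, 0.7, 0.0]
gripper_width: 80.1
clock: 12.47
position: [428.4, 253.5, 10.2]
ee_rot: [-0.015, 1.0, 0.001, 0.001]
contact_force: [-1.1, 0.2, 6.3]
gripper_width: 48.6
```

```bash
python3 -m jog '[{"hand":40,"dx":0,"dy":0,"dz":-40,"rx":0,"ry":0,"rz":0},{"hand":40,"dx":0,"dy":0,"dz":-40,"rx":0,"ry":0,"rz":0},{"hand":40,"dx":-20,"dy":-35,"dz":-10,"rx":0,"ry":0,"rz":0},{"hand":40,"dx":-20,"dy":-35,"dz":0,"rx":0,"ry":0,"rz":0},{"hand":40,"dx":-19,"dy":-35,"dz":0,"rx":0,"ry":0,"rz":0}]'; python3 -m jog '[{"hand":40,"dx":-19,"dy":-35,"dz":0,"rx":0,"ry":0,"rz":0},{"hand":40,"dx":-19,"dy":-35,"dz":0,"rx":0,"ry":0,"rz":0},{"hand":40,"dx":-19,"dy":-35,"dz":0,"rx":0,"ry":0,"rz":0},{"hand":40,"dx":0,"dy":0,"dz":0,"rx":0,"ry":0,"rz":0},{"hand":40,"dx":0,"dy":0,"dz":0,"rx":0,"ry":0,"rz":0}]';python3 -c "
from h import *
st(); d=arm.get_image('scene');cv2.imwrite('pics/s8.png',d['img'][:,:,::-1])"
```

```text
clock: 12.88
position: [490.5, 149.2, 100.5]
ee_rot: [-0.016, 1.0, 0.001, 0.002]
contact_force: [0.5, -0.2, -2.0]
gripper_width: 48.9
clock: 13.3
position: [549.9, 43.8, 98.2]
ee_rot: [-0.013, 1.0, 0.0, -0.0]
contact_force: [0.3, 0.3, -1.1]
gripper_width: 49.0
t 13.3 p [549.9  43.8  98.2] x [-1.    -0.025  0.   ] z [-0.  0. -1.] F [ 0.3  0.3 -1.1] w 49.0 j [ 0.37  0.4  -0.35 -0.   -0.83 -0.35]
```

View pics/s8.png

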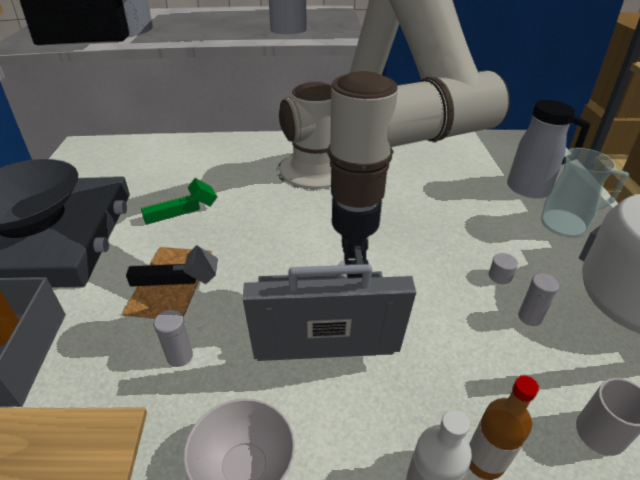

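```bash
python3 -m jog '[{"hand":40,"dx":0,"dy":0,"dz":35,"rx":0,"ry":0,"rz":0},{"hand":40,"dx":0,"dy":0,"dz":30,"rx":0,"ry":0,"rz":0},{"hand":40,"dx":0,"dy":0,"dz":14,"rx":0,"ry":0,"rz":0},{"hand":40,"dx":0,"dy":0,"dz":0,"rx":0,"ry":0,"rz":0},{"hand":40,"dx":0,"dy":0,"dz":0,"rx":0,"ry":0,"rz":0}]'; python3 -m jog '[{"hand":40,"dx":0,"dy":0,"dz":2,"rx":0,"ry":0,"rz":0},{"hand":40,"dx":0,"dy":0,"dz":0,"rx":0,"ry":0,"rz":0}]'
```

```text
clock: 13.77
position: [548.9, 47.2, 19.0]
ee_rot: [-0.016, 1.0, -0.0, -0.001]
contact_force: [0.2, 0.3, -0.7]
gripper_width: 48.8
clock: 13.93
position: [549.7, 46.8, 17.9]
ee_rot: [-0.016, 1.0, 0.0, 0.001]
contact_force: [1.3, -0.1, -2.0]
gripper_width: 48.9
```

```bash
python3 -m jog '[{"hand":40,"dx":0,"dy":0,"dz":1.5,"rx":0,"ry":0,"rz":0},{"hand":40,"dx":0,"dy":0,"dz":0,"rx":0,"ry":0,"rz":0}]'; python3 -m jog '[{"hand":62,"dx":0,"dy":0,"dz":0,"rx":0,"ry":0,"rz":0},{"hand":62,"dx":0,"dy":0,"dz":0,"rx":0,"ry":0,"rz":0},{"hand":62,"dx":0,"dy":0,"dz":-10,"rx":0,"ry":0,"rz":0},{"hand":62,"dx":0,"dy":0,"dz":-40,"rx":0,"ry":0,"rz":0},{"hand":62,"dx":0,"dy":0,"dz":-40,"rx":0,"ry":0,"rz":0}]';python3 -c "
from h import *
st(); d=arm.get_image('top'); crop(d,120,100,400,300,2.8,'t8');d=arm.get_image('scene');crop(d,400,200,600,350,4,'s9'); print(dep(d,503,260,2), atz(d,503,260,45))"
```

```text
clock: 14.1
position: [549.7, 46.3, 16.2]
ee_rot: [-0.015, 1.0, 0.0, 0.0]
contact_force: [0.4, -0.2, -1.5]
gripper_width: 48.6
clock: 14.52
position: [548.4, 45.4, 106.0]
ee_rot: [-0.015, 1.0, -0.001, -0.002]
contact_force: [1.6, 0.3, 0.6]
gripper_width: 62.1
t 14.52 p [548.4  45.4 106. ] x [-1.    -0.03   0.004] z [-0.004 -0.002 -1.   ] F [1.6 0.3 0.6] w 62.1 j [ 0.38  0.39 -0.34  0.   -0.85 -0.35]
[443.99610745 368.99099254  45.47273547] [443.48074696 369.30495697  45.        ]
```

View pics/t8.png

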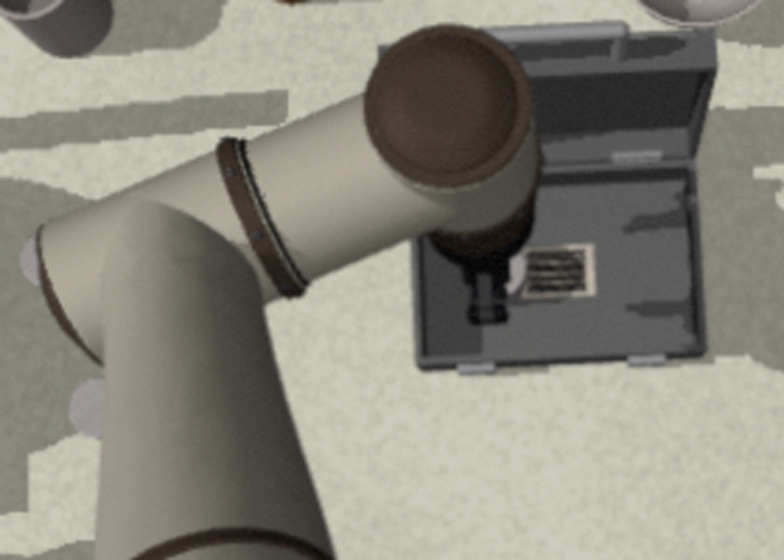

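View pics/s9.png

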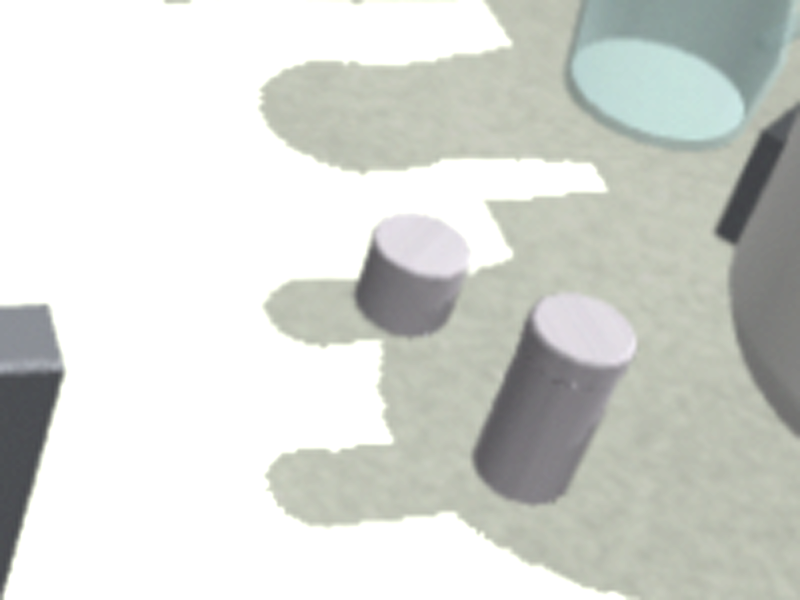

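```bash
python3 -m jog '[{"hand":80,"dx":10.5,"dy":36.5,"dz":0,"rx":0,"ry":0,"rz":0},{"hand":80,"dx":10.5,"dy":36.5,"dz":0,"rx":0,"ry":0,"rz":0},{"hand":80,"dx":10.5,"dy":36.5,"dz":0,"rx":0,"ry":0,"rz":0},{"hand":80,"dx":10.5,"dy":36.5,"dz":0,"rx":0,"ry":0,"rz":0},{"hand":80,"dx":10.5,"dy":36.5,"dz":0,"rx":0,"ry":0,"rz":0}]';python3 -m jog '[{"hand":80,"dx":10.5,"dy":36.5,"dz":0,"rx":0,"ry":0,"rz":0},{"hand":80,"dx":10.5,"dy":36.5,"dz":0,"rx":0,"ry":0,"rz":0},{"hand":80,"dx":10.5,"dy":36.5,"dz":0,"rx":0,"ry":0,"rz":0},{"hand":80,"dx":10.5,"dy":36.5,"dz":0,"rx":0,"ry":0,"rz":0},{"hand":80,"dx":0,"dy":0,"dz":30,"rx":0,"ry":0,"rz":0}]';python3 -m jog '[{"hand":80,"dx":0,"dy":0,"dz":0,"rx":0,"ry":0,"rz":0},{"hand":80,"dx":0,"dy":0,"dz":0,"rx":0,"ry":0,"rz":0}]';python3 -c "
from h import *
st(); d=arm.get_image('scene');crop(d,430,180,580,290,5,'s10');d=arm.get_image('top'); cv2.imwrite('pics/t10.png',d['img'][:,:,::-1])"
```

```text
clock: 15.03
position: [491.1, 228.3, 106.7]
ee_rot: [-0.015, 1.0, 0.0, 0.001]
contact_force: [0.0, -0.3, -0.8]
gripper_width: 80.2
clock: 15.45
position: [447.6, 381.5, 82.2]
ee_rot: [-0.019, 1.0, 0.007, 0.006]
contact_force: [2.0, 0.4, 0.7]
gripper_width: 79.7
clock: 15.62
position: [444.4, 370.8, 75.0]
ee_rot: [-0.015, 1.0, -0.001, -0.001]
contact_force: [0.9, -0.1, 0.3]
gripper_width: 80.1
t 15.62 p [444.4 370.8  75. ] x [-1.    -0.031  0.002] z [-0.002 -0.003 -1.   ] F [ 0.9 -0.1  0.3] w 80.1 j [ 0.98  0.47 -0.3  -0.   -0.81 -0.94]
```

View pics/s10.png

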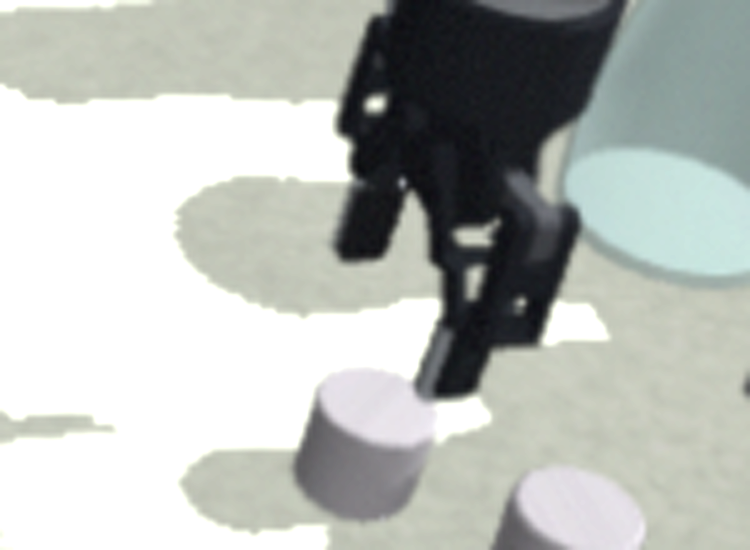

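View pics/t10.png

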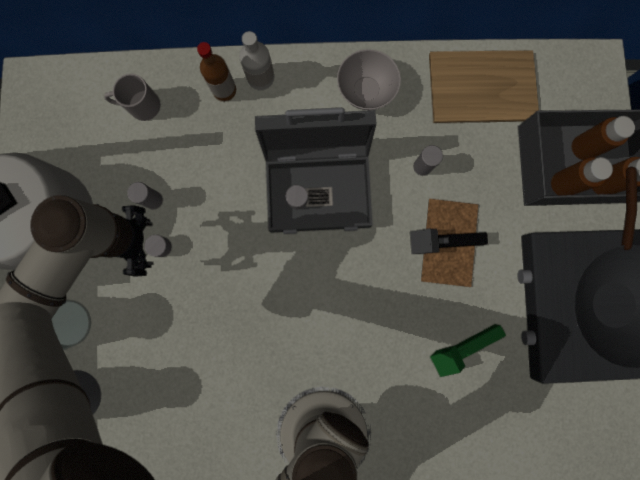

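Run:
```python
from h import *
d=arm.get_image('scene'); crop(d,470,230,540,290,10,'s11'); print(atz(d,505,261.4,45),pr(d,[[444,371,75],[445,372,45],[445,372,0]]))
d=arm.get_image('top'); crop(d,110,210,180,270,10,'t11'); print(pr(d,[[444,371,75],[445,372,45],[445,372,0]]))
```

```text
[447.86831305 372.00640946  45.        ] [[507.79716139 249.01771667]
 [504.51277615 260.46163832]
 [498.86737527 276.32649749]]
[[150.31858807 244.96081242]
 [154.93265379 245.64543629]
 [161.98063277 247.20580045]]
```

View pics/s11.png

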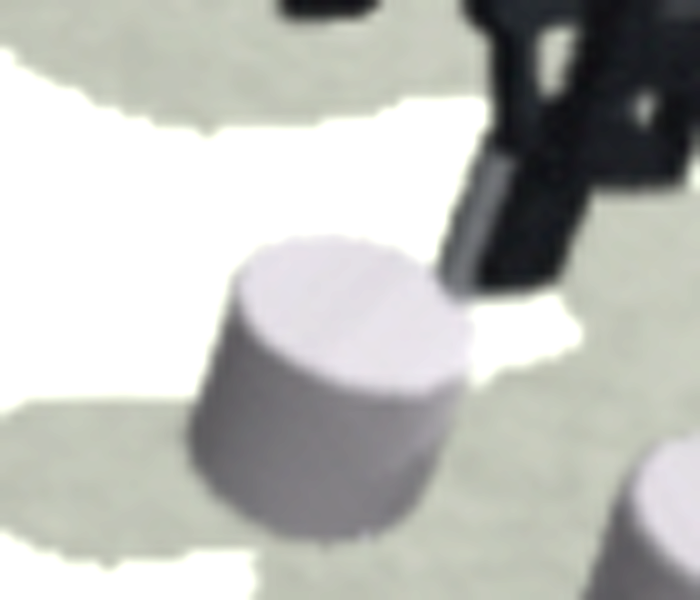

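View pics/t11.png

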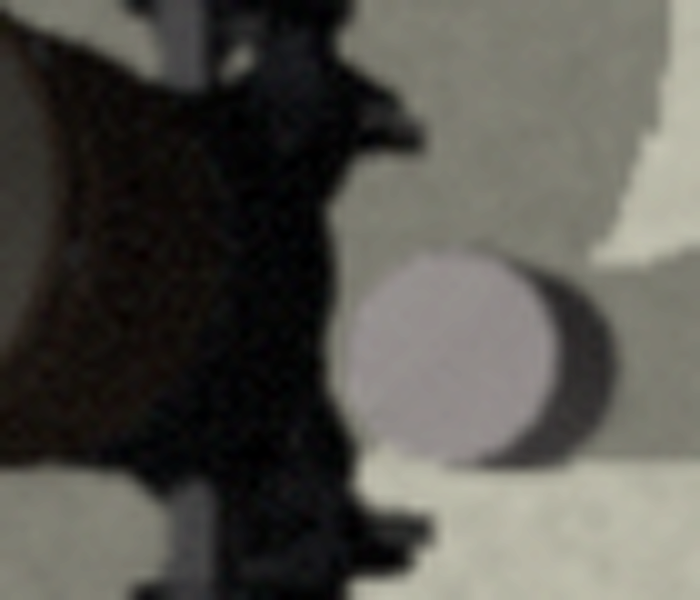

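```bash
python3 -m jog '[{"hand":80,"dx":-1,"dy":1,"dz":30,"rx":0,"ry":0,"rz":0},{"hand":80,"dx":0,"dy":0,"dz":25,"rx":0,"ry":0,"rz":0},{"hand":80,"dx":0,"dy":0,"dz":11,"rx":0,"ry":0,"rz":0},{"hand":80,"dx":0,"dy":0,"dz":0,"rx":0,"ry":0,"rz":0},{"hand":80,"dx":0,"dy":0,"dz":0,"rx":0,"ry":0,"rz":0}]'; python3 -m jog '[{"hand":40,"dx":0,"dy":0,"dz":0,"rx":0,"ry":0,"rz":0},{"hand":40,"dx":0,"dy":0,"dz":0,"rx":0,"ry":0,"rz":0},{"hand":40,"dx":0,"dy":0,"dz":0,"rx":0,"ry":0,"rz":0},{"hand":40,"dx":0,"dy":0,"dz":0,"rx":0,"ry":0,"rz":0},{"hand":40,"dx":0,"dy":0,"dz":0,"rx":0,"ry":0,"rz":0}]'
```

```text
clock: 16.23
position: [446.9, 372.4, 10.4]
ee_rot: [-0.015, 1.0, -0.0, 0.0]
contact_force: [0.2, -0.9, -0.1]
gripper_width: 79.8
clock: 16.65
position: [447.1, 373.6, 11.8]
ee_rot: [-0.015, 1.0, 0.001, 0.001]
contact_force: [-0.7, -0.6, 6.0]
gripper_width: 48.6
```

```bash
python3 -m jog '[{"hand":40,"dx":0,"dy":0,"dz":-40,"rx":0,"ry":0,"rz":0},{"hand":40,"dx":0,"dy":0,"dz":-40,"rx":0,"ry":0,"rz":0},{"hand":40,"dx":-8,"dy":-37,"dz":-10,"rx":0,"ry":0,"rz":0},{"hand":40,"dx":-8,"dy":-39,"dz":0,"rx":0,"ry":0,"rz":0},{"hand":40,"dx":-8,"dy":-39,"dz":0,"rx":0,"ry":0,"rz":0}]'; python3 -m jog '[{"hand":40,"dx":-8,"dy":-39,"dz":0,"rx":0,"ry":0,"rz":0},{"hand":40,"dx":-8,"dy":-39,"dz":0,"rx":0,"ry":0,"rz":0},{"hand":40,"dx":-8,"dy":-39,"dz":0,"rx":0,"ry":0,"rz":0},{"hand":40,"dx":-8,"dy":-39,"dz":0,"rx":0,"ry":0,"rz":0},{"hand":40,"dx":-8,"dy":-39,"dz":0,"rx":0,"ry":0,"rz":0}]';python3 -m jog '[{"hand":40,"dx":-8,"dy":-39,"dz":0,"rx":0,"ry":0,"rz":0},{"hand":40,"dx":-8,"dy":-39,"dz":0,"rx":0,"ry":0,"rz":0},{"hand":40,"dx":-8,"dy":-39,"dz":0,"rx":0,"ry":0,"rz":0},{"hand":40,"dx":0,"dy":0,"dz":0,"rx":0,"ry":0,"rz":0},{"hand":40,"dx":0,"dy":0,"dz":0,"rx":0,"ry":0,"rz":0}]';python3 -c "
from h import *
st()"
```

```text
clock: 17.07
position: [473.8, 258.0, 101.4]
ee_rot: [-0.016, 1.0, 0.001, 0.001]
contact_force: [0.5, -0.0, -2.1]
gripper_width: 48.7
clock: 17.48
position: [519.3, 62.8, 100.1]
ee_rot: [-0.015, 1.0, 0.0, 0.0]
contact_force: [0.4, 0.6, -1.3]
gripper_width: 49.1
clock: 17.9
position: [546.7, -53.8, 99.6]
ee_rot: [-0.013, 1.0, 0.0, -0.0]
contact_force: [-0.8, 0.3, -2.3]
gripper_width: 49.1
t 17.9 p [546.7 -53.8  99.6] x [-1.    -0.025  0.   ] z [-0.  0. -1.] F [-0.8  0.3 -2.3] w 49.1 j [ 0.2   0.39 -0.35 -0.   -0.83 -0.17]
```

```bash
python3 -m jog '[{"hand":40,"dx":-3,"dy":0,"dz":35,"rx":0,"ry":0,"rz":0},{"hand":40,"dx":0,"dy":0,"dz":30,"rx":0,"ry":0,"rz":0},{"hand":40,"dx":0,"dy":0,"dz":14,"rx":0,"ry":0,"rz":0},{"hand":40,"dx":0,"dy":0,"dz":0,"rx":0,"ry":0,"rz":0},{"hand":40,"dx":0,"dy":0,"dz":2,"rx":0,"ry":0,"rz":0}]'; python3 -m jog '[{"hand":40,"dx":0,"dy":0,"dz":1.5,"rx":0,"ry":0,"rz":0},{"hand":40,"dx":0,"dy":0,"dz":0,"rx":0,"ry":0,"rz":0}]'
```

```text
clock: 18.32
position: [550.0, -50.4, 18.7]
ee_rot: [-0.016, 1.0, -0.0, -0.0]
contact_force: [-0.0, 0.3, -1.8]
gripper_width: 49.0
clock: 18.48
position: [550.2, -50.8, 17.8]
ee_rot: [-0.015, 1.0, 0.0, 0.0]
contact_force: [-1.0, -0.2, -1.7]
gripper_width: 49.0
```

```bash
python3 -m jog '[{"hand":40,"dx":0,"dy":0,"dz":0.7,"rx":0,"ry":0,"rz":0},{"hand":62,"dx":0,"dy":0,"dz":0,"rx":0,"ry":0,"rz":0},{"hand":62,"dx":0,"dy":0,"dz":0,"rx":0,"ry":0,"rz":0},{"hand":62,"dx":0,"dy":0,"dz":-15,"rx":0,"ry":0,"rz":0},{"hand":62,"dx":0,"dy":0,"dz":-40,"rx":0,"ry":0,"rz":0}]'; python3 -m jog '[{"hand":62,"dx":0,"dy":0,"dz":-40,"rx":0,"ry":0,"rz":0},{"hand":50,"dx":0,"dy":0,"dz":-40,"rx":0,"ry":0,"rz":0},{"hand":50,"dx":0,"dy":0,"dz":-40,"rx":0,"ry":0,"rz":0},{"hand":50,"dx":0,"dy":0,"dz":-40,"rx":0,"ry":0,"rz":0},{"hand":50,"dx":0,"dy":0,"dz":-40,"rx":0,"ry":0,"rz":0}]';python3 -c "
from h import *
st();d=arm.get_image('top'); crop(d,230,80,430,280,3,'t12');d=arm.get_image('scene'); crop(d,200,200,460,380,3,'s12')"
```

```text
clock: 18.9
position: [546.2, -52.0, 67.7]
ee_rot: [-0.014, 1.0, -0.0, -0.006]
contact_force: [0.8, -0.3, 0.6]
gripper_width: 62.3
clock: 19.32
position: [549.5, -51.7, 274.5]
ee_rot: [-0.015, 1.0, 0.0, 0.001]
contact_force: [1.1, 0.2, -0.2]
gripper_width: 49.9
t 19.32 p [549.5 -51.7 274.5] x [-1.    -0.03  -0.002] z [ 0.002  0.    -1.   ] F [ 1.1  0.2 -0.2] w 49.9 j [ 0.2   0.23 -0.1   0.   -1.24 -0.17]
```

View pics/t12.png

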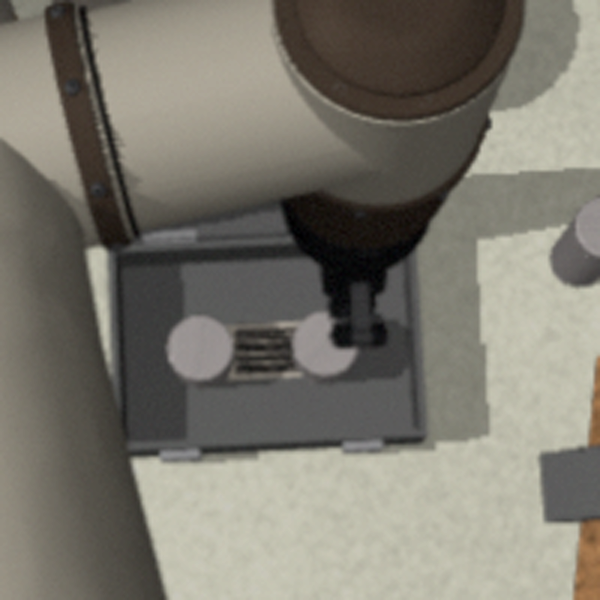

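View pics/s12.png

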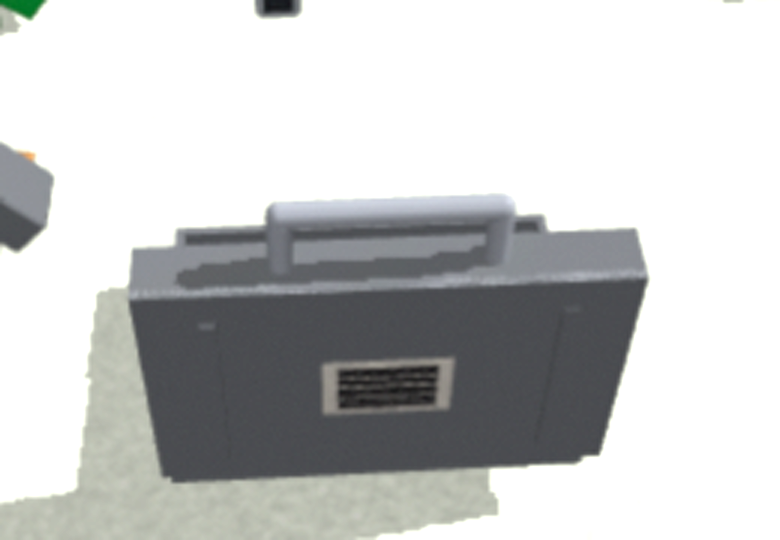

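Run:
```python
from h import *
d=arm.get_image('scene'); C=cloud(d)
for u,v in [(300,271),(330,270),(360,269)]:
    print([C[v+k,u].round(1).tolist() for k in (-3,-2,-1,0,1,2,3)])
from scipy.optimize import brentq
p=C[200:300,250:420].reshape(-1,3); m=(p[:,2]>232)&(p[:,2]<255)&(abs(p[:,1])<50); print(np.median(p[m],0),p[m].min(0),p[m].max(0),m.sum())
```

```text
[[671.1, -42.9, 248.6], [673.6, -42.9, 249.1], [673.7, -43.0, 247.4], [675.1, -43.0, 247.0], [675.9, -43.0, 245.9], [676.3, -43.1, 244.5], [677.2, -43.1, 243.5]]
[[670.4, -3.4, 248.5], [672.4, -3.5, 248.5], [673.3, -3.5, 247.6], [673.7, -3.5, 246.1], [674.8, -3.6, 245.3], [675.9, -3.6, 244.6], [675.3, -3.5, 242.2]]
[[671.1, 36.3, 249.6], [670.5, 36.5, 247.2], [673.0, 36.2, 247.8], [672.9, 36.3, 245.9], [673.8, 36.3, 244.9], [674.8, 36.3, 244.0], [675.3, 36.3, 242.6]]
[6.73997670e+02 4.37494758e-01 2.46501912e+02] [664.06773084 -49.9268309  232.10305846] [678.19180687  49.93292059 250.31341404] 713
```

```bash
python3 -m jog '[{"hand":45,"dx":-30.5,"dy":11,"dz":-5,"rx":0,"ry":0,"rz":0},{"hand":45,"dx":-30.5,"dy":11,"dz":0,"rx":0,"ry":0,"rz":0},{"hand":45,"dx":-30.5,"dy":11,"dz":0,"rx":0,"ry":0,"rz":0},{"hand":45,"dx":-30.5,"dy":11,"dz":0,"rx":0,"ry":0,"rz":0},{"hand":45,"dx":0,"dy":0,"dz":0,"rx":0,"ry":0,"rz":0}]'; python3 -m jog '[{"hand":45,"dx":0,"dy":0,"dz":0,"rx":0,"ry":0,"rz":0}]'; python3 -c "
from h import *
st();d=arm.get_image('scene'); crop(d,250,180,410,300,5,'s13')"
```

```text
clock: 19.88
position: [674.0, -2.0, 272.3]
ee_rot: [-0.016, 1.0, -0.0, -0.002]
contact_force: [-0.1, 0.4, -0.3]
gripper_width: 44.7
clock: 19.97
position: [670.9, -3.3, 273.3]
ee_rot: [-0.015, 1.0, -0.0, -0.002]
contact_force: [-0.4, -0.8, 1.0]
gripper_width: 44.9
t 19.97 p [670.9  -3.3 273.3] x [-1.    -0.03   0.005] z [-0.005 -0.001 -1.   ] F [-0.4 -0.8  1. ] w 44.9 j [ 0.24  0.44  0.21 -0.   -1.34 -0.2 ]
```

View pics/s13.png

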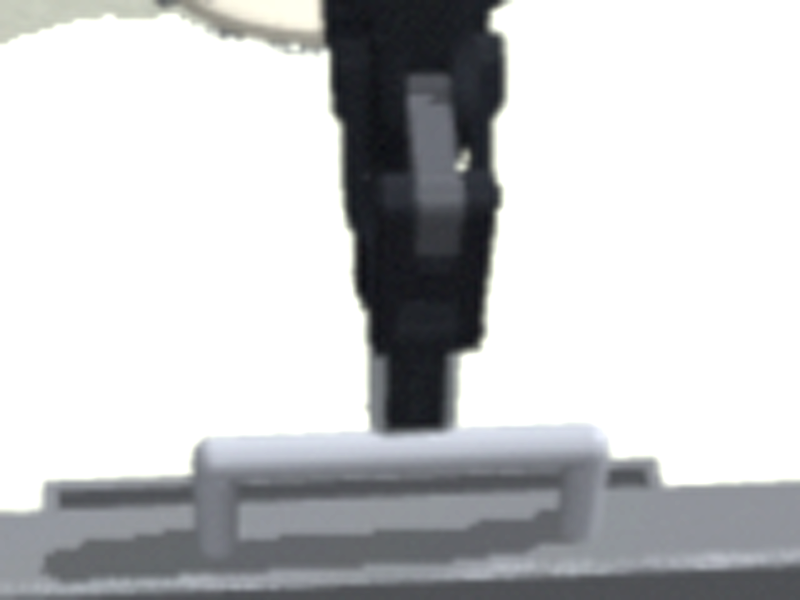

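```bash
python3 -m jog '[{"hand":45,"dx":0,"dy":0,"dz":15,"rx":0,"ry":0,"rz":0},{"hand":45,"dx":0,"dy":0,"dz":15,"rx":0,"ry":0,"rz":0},{"hand":45,"dx":0,"dy":0,"dz":15,"rx":0,"ry":0,"rz":0},{"hand":45,"dx":0,"dy":0,"dz":0,"rx":0,"ry":0,"rz":0},{"hand":45,"dx":0,"dy":0,"dz":0,"rx":0,"ry":0,"rz":0}]';python3 -m jog '[{"hand":30,"dx":0,"dy":0,"dz":0,"rx":0,"ry":0,"rz":0},{"hand":20,"dx":0,"dy":0,"dz":0,"rx":0,"ry":0,"rz":0},{"hand":20,"dx":0,"dy":0,"dz":0,"rx":0,"ry":0,"rz":0}]'; python3 -m jog '[{"hand":10,"dx":0,"dy":0,"dz":0,"rx":0,"ry":0,"rz":0},{"hand":8,"dx":0,"dy":0,"dz":0,"rx":0,"ry":0,"rz":0},{"hand":8,"dx":0,"dy":0,"dz":0,"rx":0,"ry":0,"rz":0},{"hand":8,"dx":0,"dy":0,"dz":0,"rx":0,"ry":0,"rz":0}]'; python3 -c "
from h import *
st();d=arm.get_image('scene'); crop(d,250,180,410,300,5,'s14')"
```

```text
clock: 20.43
position: [669.5, -4.5, 231.5]
ee_rot: [-0.015, 1.0, -0.0, -0.001]
contact_force: [0.4, 0.7, 0.3]
gripper_width: 45.1
clock: 20.68
position: [671.0, -3.9, 233.1]
ee_rot: [-0.015, 1.0, 0.0, 0.001]
contact_force: [0.4, -0.3, -0.4]
gripper_width: 19.9
clock: 21.02
position: [671.0, -3.9, 232.8]
ee_rot: [-0.015, 1.0, -0.0, 0.001]
contact_force: [-0.4, 0.5, 5.3]
gripper_width: 9.8
t 21.02 p [671.   -3.9 232.8] x [-1.    -0.03  -0.002] z [ 0.002 -0.    -1.   ] F [-0.4  0.5  5.3] w 9.8 j [ 0.23  0.46  0.13  0.   -1.24 -0.2 ]
```

View pics/s14.png

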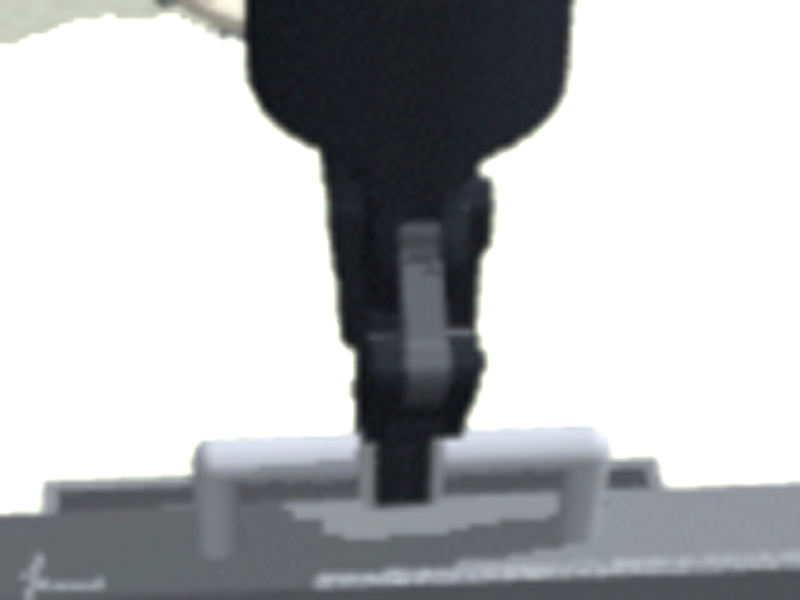

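Run:
```python
import numpy as np
r=195.4; a=np.radians(np.linspace(78.5,176.2,29))
x=r*np.cos(a);z=r*np.sin(a)
for i in range(28): print(i, "dx",round(-(x[i+1]-x[i]),1),"dz",round(-(z[i+1]-z[i]),1), "pos",(632+x[i+1]).round(0),(50+z[i+1]-9.5).round(0))
```

```text
0 dx 11.7 dz -2.0 pos 659.0 234.0
1 dx 11.8 dz -1.3 pos 647.0 235.0
2 dx 11.9 dz -0.6 pos 636.0 236.0
3 dx 11.9 dz 0.1 pos 624.0 236.0
4 dx 11.9 dz 0.9 pos 612.0 235.0
5 dx 11.8 dz 1.6 pos 600.0 233.0
6 dx 11.7 dz 2.3 pos 588.0 231.0
7 dx 11.5 dz 3.0 pos 577.0 228.0
8 dx 11.3 dz 3.7 pos 565.0 224.0
9 dx 11.1 dz 4.4 pos 554.0 220.0
10 dx 10.8 dz 5.1 pos 544.0 215.0
11 dx 10.4 dz 5.7 pos 533.0 209.0
12 dx 10.1 dz 6.3 pos 523.0 203.0
13 dx 9.7 dz 6.9 pos 513.0 196.0
14 dx 9.2 dz 7.5 pos 504.0 188.0
15 dx 8.8 dz 8.1 pos 495.0 180.0
16 dx 8.3 dz 8.6 pos 487.0 172.0
17 dx 7.7 dz 9.1 pos 479.0 163.0
18 dx 7.2 dz 9.5 pos 472.0 153.0
19 dx 6.6 dz 9.9 pos 466.0 143.0
20 dx 5.9 dz 10.3 pos 460.0 133.0
21 dx 5.3 dz 10.6 pos 455.0 122.0
22 dx 4.6 dz 11.0 pos 450.0 111.0
23 dx 4.0 dz 11.2 pos 446.0 100.0
24 dx 3.3 dz 11.4 pos 443.0 89.0
25 dx 2.6 dz 11.6 pos 440.0 77.0
26 dx 1.9 dz 11.8 pos 438.0 65.0
27 dx 1.1 dz 11.8 pos 437.0 53.0
```

```bash
python3 -m jog '[{"hand":8,"dx":6,"dy":0,"dz":-1,"rx":0,"ry":0,"rz":0},{"hand":8,"dx":5.7,"dy":0,"dz":-1,"rx":0,"ry":0,"rz":0},{"hand":8,"dx":11.8,"dy":0,"dz":-1.3,"rx":0,"ry":0,"rz":0}]'; python3 -m jog '[{"hand":8,"dx":11.9,"dy":0,"dz":-0.6,"rx":0,"ry":0,"rz":0},{"hand":8,"dx":11.9,"dy":0,"dz":0.1,"rx":0,"ry":0,"rz":0},{"hand":8,"dx":11.9,"dy":0,"dz":0.9,"rx":0,"ry":0,"rz":0},{"hand":8,"dx":11.8,"dy":0,"dz":1.6,"rx":0,"ry":0,"rz":0}]'; python3 -m jog '[{"hand":8,"dx":11.7,"dy":0,"dz":2.3,"rx":0,"ry":0,"rz":0},{"hand":8,"dx":11.5,"dy":0,"dz":3,"rx":0,"ry":0,"rz":0},{"hand":8,"dx":11.3,"dy":0,"dz":3.7,"rx":0,"ry":0,"rz":0},{"hand":8,"dx":11.1,"dy":0,"dz":4.4,"rx":0,"ry":0,"rz":0}]';  python3 -c "
from h import *
st();d=arm.get_image('scene'); crop(d,200,120,450,350,3,'s15');d=arm.get_image('top'); crop(d,200,80,400,260,4,'t15')"
```

```text
clock: 21.32
position: [649.8, -4.3, 236.0]
ee_rot: [-0.015, 1.0, 0.0, 0.004]
contact_force: [3.3, 0.9, 3.9]
gripper_width: 9.3
clock: 21.65
position: [601.2, -5.3, 235.0]
ee_rot: [-0.015, 1.0, 0.001, 0.004]
contact_force: [3.6, 1.9, 4.8]
gripper_width: 9.4
clock: 21.98
position: [555.1, -6.4, 221.3]
ee_rot: [-0.015, 1.0, 0.001, 0.003]
contact_force: [2.6, 2.4, 5.2]
gripper_width: 9.6
t 21.98 p [555.1  -6.4 221.3] x [-1.    -0.031 -0.006] z [ 0.006  0.002 -1.   ] F [2.6 2.4 5.2] w 9.6 j [ 0.28  0.27 -0.19 -0.   -1.11 -0.25]
```

View pics/s15.png

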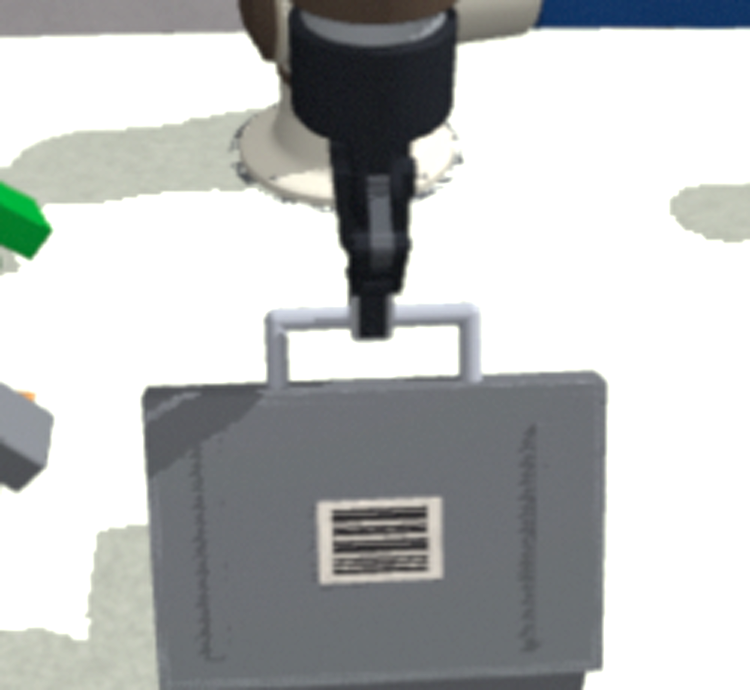

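```bash
python3 -m jog '[{"hand":8,"dx":10.8,"dy":0.2,"dz":5.1,"rx":0,"ry":0,"rz":0},{"hand":8,"dx":10.4,"dy":0.2,"dz":5.7,"rx":0,"ry":0,"rz":0},{"hand":8,"dx":10.1,"dy":0.2,"dz":6.3,"rx":0,"ry":0,"rz":0},{"hand":8,"dx":9.7,"dy":0.2,"dz":6.9,"rx":0,"ry":0,"rz":0}]'; python3 -m jog '[{"hand":8,"dx":9.2,"dy":0.2,"dz":7.5,"rx":0,"ry":0,"rz":0},{"hand":8,"dx":8.8,"dy":0.2,"dz":8.1,"rx":0,"ry":0,"rz":0},{"hand":8,"dx":8.3,"dy":0.2,"dz":8.6,"rx":0,"ry":0,"rz":0},{"hand":8,"dx":7.7,"dy":0.2,"dz":9.1,"rx":0,"ry":0,"rz":0}]'; python3 -c "
from h import *
st();d=arm.get_image('scene'); crop(d,200,120,450,350,3,'s16')"
```

```text
clock: 22.42
position: [513.4, -7.1, 196.5]
ee_rot: [-0.015, 1.0, 0.001, 0.002]
contact_force: [2.1, 1.1, 3.2]
gripper_width: 9.2
clock: 22.75
position: [479.4, -7.8, 162.5]
ee_rot: [-0.015, 1.0, 0.0, 0.002]
contact_force: [-2.8, 0.9, 5.8]
gripper_width: 9.0
t 22.75 p [479.4  -7.8 162.5] x [-1.    -0.03  -0.004] z [ 0.004  0.001 -1.   ] F [-2.8  0.9  5.8] w 9.0 j [ 0.32  0.2  -0.44  0.   -0.92 -0.29]
```

View pics/s16.png

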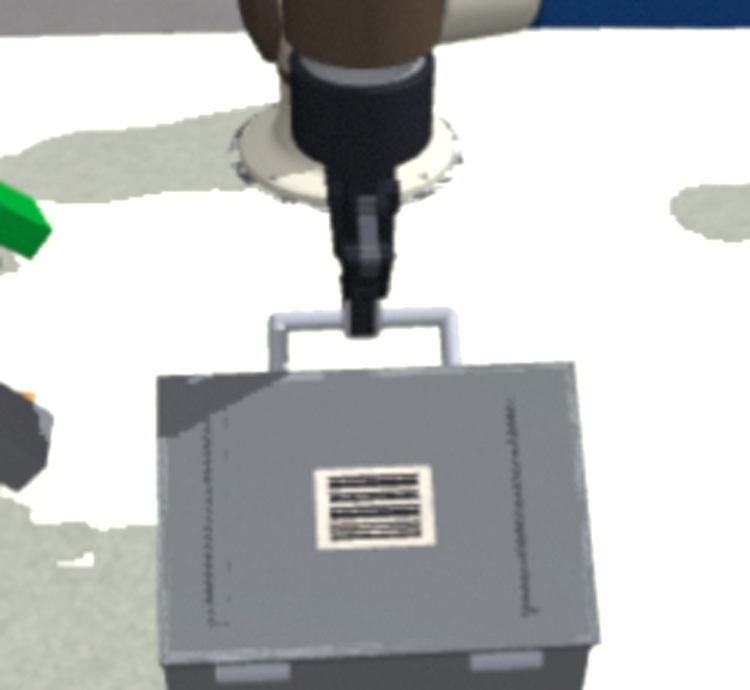

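```bash
python3 -m jog '[{"hand":8,"dx":7.2,"dy":0.2,"dz":9.5,"rx":0,"ry":0,"rz":0},{"hand":8,"dx":6.6,"dy":0.2,"dz":9.9,"rx":0,"ry":0,"rz":0},{"hand":8,"dx":5.9,"dy":0,"dz":10.3,"rx":0,"ry":0,"rz":0},{"hand":8,"dx":5.3,"dy":0,"dz":10.6,"rx":0,"ry":0,"rz":0}]'; python3 -m jog '[{"hand":8,"dx":4.6,"dy":0,"dz":11,"rx":0,"ry":0,"rz":0},{"hand":8,"dx":4,"dy":0,"dz":11.2,"rx":0,"ry":0,"rz":0},{"hand":8,"dx":3.3,"dy":0,"dz":11.4,"rx":0,"ry":0,"rz":0}]'; python3 -m jog '[{"hand":8,"dx":1.3,"dy":0,"dz":6,"rx":0,"ry":0,"rz":0},{"hand":8,"dx":1.3,"dy":0,"dz":5.6,"rx":0,"ry":0,"rz":0},{"hand":8,"dx":1,"dy":0,"dz":5.9,"rx":0,"ry":0,"rz":0}]';python3 -c "
from h import *
st();d=arm.get_image('scene'); crop(d,200,120,450,350,3,'s17')"
```

```text
clock: 23.13
position: [455.6, -7.9, 122.4]
ee_rot: [-0.015, 1.0, 0.001, 0.003]
contact_force: [4.3, -0.4, 2.6]
gripper_width: 9.1
clock: 23.38
position: [444.0, -8.3, 88.8]
ee_rot: [-0.015, 1.0, 0.001, 0.003]
contact_force: [7.3, -3.1, -0.5]
gripper_width: 9.2
clock: 23.63
position: [440.8, -8.1, 71.3]
ee_rot: [-0.015, 1.0, 0.001, 0.003]
contact_force: [5.5, -0.0, 1.4]
gripper_width: 9.1
t 23.63 p [440.8  -8.1  71.3] x [-1.    -0.03  -0.005] z [ 0.005  0.002 -1.   ] F [ 5.5 -0.   1.4] w 9.1 j [ 0.35  0.27 -0.64  0.   -0.65 -0.32]
```

View pics/s17.png

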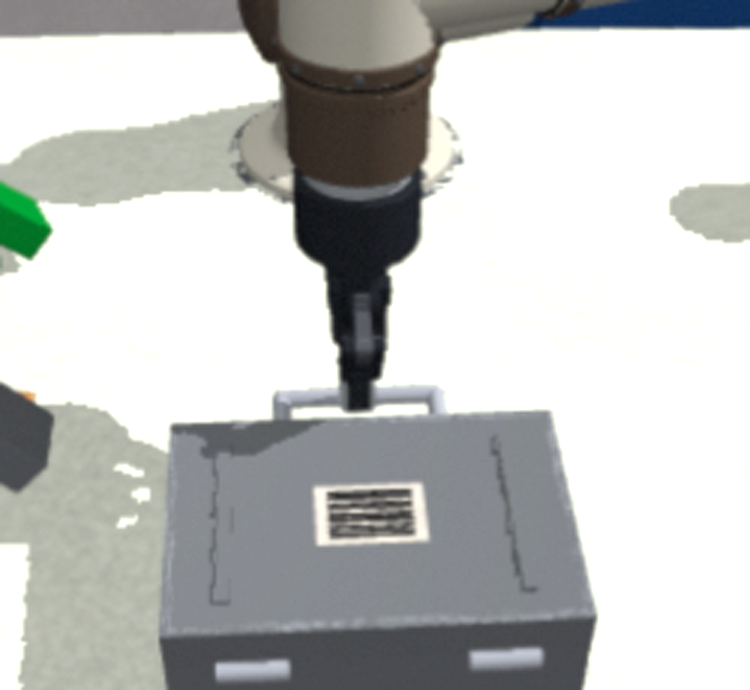

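```bash
python3 -m jog '[{"hand":8,"dx":0.5,"dy":0,"dz":5,"rx":0,"ry":0,"rz":0},{"hand":8,"dx":0.3,"dy":0,"dz":4,"rx":0,"ry":0,"rz":0},{"hand":8,"dx":0,"dy":0,"dz":3,"rx":0,"ry":0,"rz":0},{"hand":8,"dx":0,"dy":0,"dz":0,"rx":0,"ry":0,"rz":0}]'; python3 -m jog '[{"hand":8,"dx":0.2,"dy":0,"dz":2,"rx":0,"ry":0,"rz":0},{"hand":8,"dx":0,"dy":0,"dz":0,"rx":0,"ry":0,"rz":0}]'; python3 -m jog '[{"hand":8,"dx":0,"dy":0,"dz":2,"rx":0,"ry":0,"rz":0},{"hand":8,"dx":0,"dy":0,"dz":0,"rx":0,"ry":0,"rz":0}]'
```

```text
clock: 24.02
position: [439.5, -8.5, 59.2]
ee_rot: [-0.016, 1.0, 0.0, 0.002]
contact_force: [7.0, -0.5, 0.5]
gripper_width: 9.2
clock: 24.18
position: [439.6, -8.5, 59.0]
ee_rot: [-0.016, 1.0, -0.0, 0.002]
contact_force: [1.3, -0.6, 16.6]
gripper_width: 9.4
clock: 24.35
position: [439.6, -8.5, 58.8]
ee_rot: [-0.017, 1.0, -0.0, 0.002]
contact_force: [-4.6, 0.3, 33.9]
gripper_width: 9.2
```

```bash
python3 -c "
from h import *
d=arm.get_image('scene'); crop(d,230,230,420,380,4,'s18'); C=cloud(d)
m=(C[...,2]>70)&(C[...,2]<100)&(abs(C[...,1]+5)<105)&(C[...,0]>480)&(C[...,0]<620); P=C[m]; print(np.linalg.lstsq(np.c_[P[:,:2],np.ones(len(P))],P[:,2],rcond=None)[0],P.mean(0))
d=arm.get_image('top'); C=cloud(d)
m=(C[...,2]>70)&(C[...,2]<100)&(abs(C[...,1]+5)<105)&(C[...,0]>480)&(C[...,0]<620); P=C[m]; print(np.linalg.lstsq(np.c_[P[:,:2],np.ones(len(P))],P[:,2],rcond=None)[0],P.mean(0))
"
```

```text
[-7.24759395e-04  6.71395086e-04  8.10217635e+01] [554.99910128  -5.62575529  80.61574559]
[-2.40746070e-03 -8.44073895e-04  8.08806301e+01] [566.14172467  -7.81976841  79.52426663]
```

View pics/s18.png

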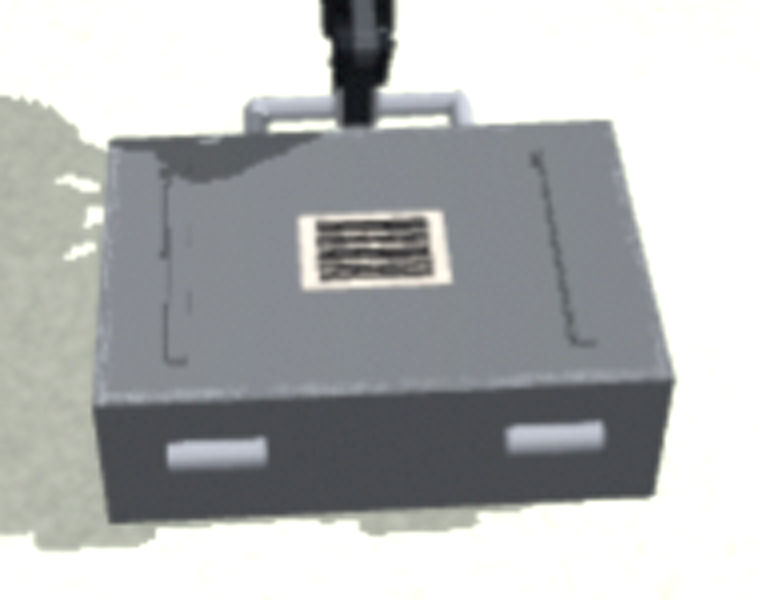

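```bash
python3 -m jog '[{"hand":8,"dx":0,"dy":0,"dz":-2.5,"rx":0,"ry":0,"rz":0},{"hand":22,"dx":0,"dy":0,"dz":0,"rx":0,"ry":0,"rz":0},{"hand":22,"dx":0,"dy":0,"dz":0,"rx":0,"ry":0,"rz":0},{"hand":22,"dx":0,"dy":0,"dz":0,"rx":0,"ry":0,"rz":0}]'; python3 -m jog '[{"hand":22,"dx":0,"dy":0,"dz":-8,"rx":0,"ry":0,"rz":0},{"hand":22,"dx":0,"dy":0,"dz":-20,"rx":0,"ry":0,"rz":0},{"hand":22,"dx":0,"dy":0,"dz":-40,"rx":0,"ry":0,"rz":0},{"hand":60,"dx":0,"dy":0,"dz":-40,"rx":0,"ry":0,"rz":0}]';python3 -c "
from h import *
st()
d=arm.get_image('scene'); crop(d,80,200,430,380,2.2,'s19'); C=cloud(d)
m=(C[...,2]>70)&(C[...,2]<100)&(abs(C[...,1]+5)<105)&(C[...,0]>480)&(C[...,0]<620); P=C[m]; print(np.linalg.lstsq(np.c_[P[:,:2],np.ones(len(P))],P[:,2],rcond=None)[0],P.mean(0))
d=arm.get_image('top'); cv2.imwrite('pics/t19.png',d['img'][:,:,::-1]);np.savez('top19.npz',**d)"
```

```text
clock: 24.78
position: [434.8, -9.7, 56.1]
ee_rot: [-0.015, 1.0, -0.001, -0.003]
contact_force: [-0.3, 0.4, -0.7]
gripper_width: 22.2
clock: 25.12
position: [435.3, -9.6, 165.2]
ee_rot: [-0.015, 1.0, -0.001, -0.004]
contact_force: [0.8, 0.7, 0.0]
gripper_width: 32.9
t 25.12 p [435.3  -9.6 165.2] x [-1.    -0.03   0.007] z [-0.007 -0.002 -1.   ] F [0.8 0.7 0. ] w 32.9 j [ 0.35  0.13 -0.53 -0.   -0.92 -0.32]
[-1.90415004e-03  4.23143314e-04  8.17966806e+01] [554.76673836  -5.56777597  80.73796554]
```

View pics/s19.png

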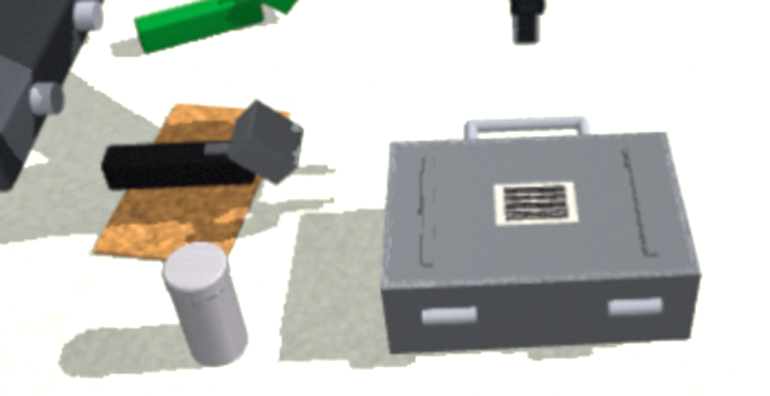

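View pics/t19.png

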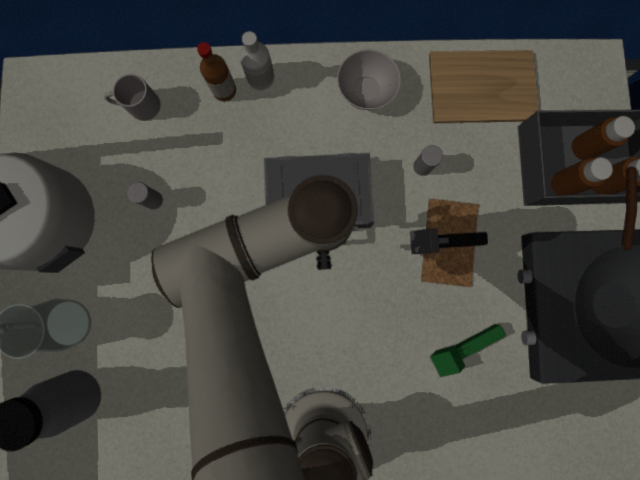

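```bash
python3 -m jog '[{"hand":60,"dx":0.7,"dy":-38,"dz":0,"rx":0,"ry":0,"rz":0},{"hand":60,"dx":0.8,"dy":-38,"dz":0,"rx":0,"ry":0,"rz":0},{"hand":60,"dx":0.8,"dy":-38,"dz":0,"rx":0,"ry":0,"rz":0},{"hand":60,"dx":0.8,"dy":-38,"dz":0,"rx":0,"ry":0,"rz":0},{"hand":60,"dx":0.8,"dy":-38,"dz":0,"rx":0,"ry":0,"rz":0}]'; python3 -m jog '[{"hand":60,"dx":0.7,"dy":-38,"dz":0,"rx":0,"ry":0,"rz":0},{"hand":60,"dx":0.7,"dy":-38,"dz":0,"rx":0,"ry":0,"rz":0},{"hand":60,"dx":0.7,"dy":-38,"dz":20,"rx":0,"ry":0,"rz":0},{"hand":60,"dx":0,"dy":0,"dz":30,"rx":0,"ry":0,"rz":0},{"hand":60,"dx":0,"dy":0,"dz":20,"rx":0,"ry":0,"rz":0}]';python3 -m jog '[{"hand":60,"dx":0,"dy":0,"dz":0,"rx":0,"ry":0,"rz":0},{"hand":60,"dx":0,"dy":0,"dz":0,"rx":0,"ry":0,"rz":0}]';python3 -c "
from h import *
st()
d=arm.get_image('scene'); crop(d,80,200,280,350,4,'s20'); crop(d,290,270,360,310,10,'l20')
d=arm.get_image('top'); crop(d,250,130,390,240,5,'t20');np.savez('top20.npz',**d)"
```

```text
clock: 25.63
position: [438.0, -200.3, 164.8]
ee_rot: [-0.015, 1.0, 0.0, -0.001]
contact_force: [1.0, 0.8, -0.2]
gripper_width: 60.2
clock: 26.05
position: [438.3, -313.0, 93.0]
ee_rot: [-0.013, 1.0, 0.001, -0.002]
contact_force: [0.1, 0.3, -0.4]
gripper_width: 60.3
clock: 26.22
position: [439.3, -311.5, 94.7]
ee_rot: [-0.015, 1.0, 0.001, -0.002]
contact_force: [-0.6, 0.7, 0.3]
gripper_width: 59.8
t 26.22 p [ 439.3 -311.5   94.7] x [-1.    -0.03   0.005] z [-0.005  0.001 -1.   ] F [-0.6  0.7  0.3] w 59.8 j [-0.32  0.38 -0.38  0.   -0.81  0.35]
```

View pics/s20.png

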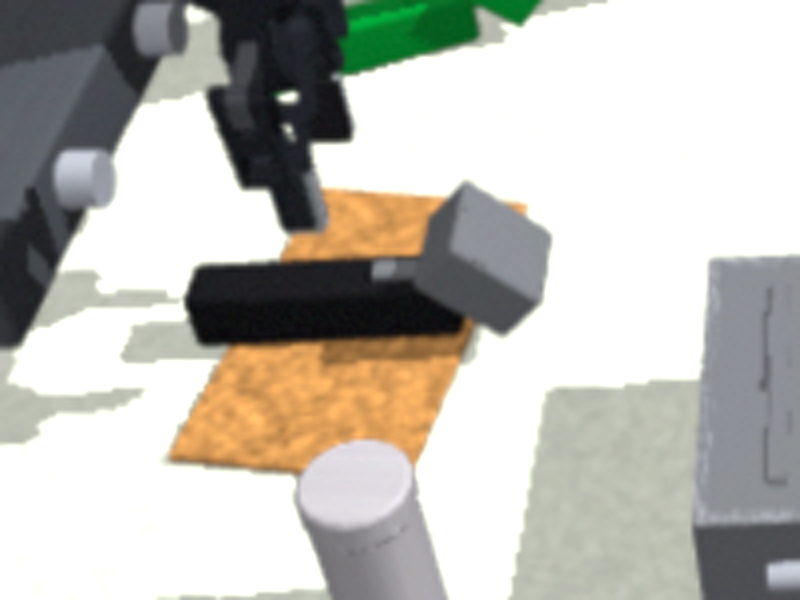

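View pics/l20.png

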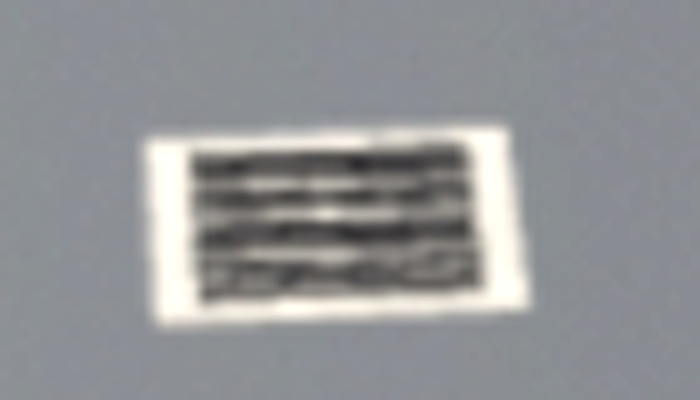

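View pics/t20.png

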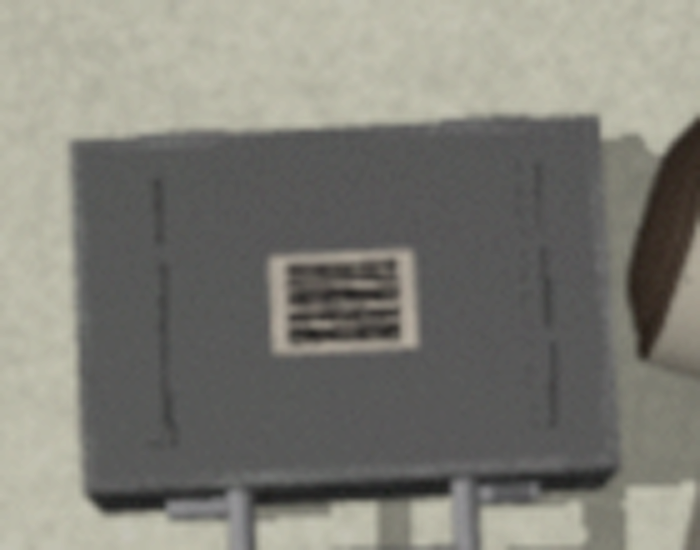

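Scanner has not moved; the lid is shut with its label in full view. Descend to grasp and compute the lid label.

```bash
python3 -m jog '[{"hand":60,"dx":0,"dy":-2,"dz":35,"rx":0,"ry":0,"rz":0},{"hand":60,"dx":0,"dy":0,"dz":30,"rx":0,"ry":0,"rz":0},{"hand":60,"dx":0,"dy":0,"dz":22,"rx":0,"ry":0,"rz":0},{"hand":60,"dx":0,"dy":0,"dz":0,"rx":0,"ry":0,"rz":0},{"hand":60,"dx":0,"dy":0,"dz":0,"rx":0,"ry":0,"rz":0}]'; python3 -m jog '[{"hand":20,"dx":0,"dy":0,"dz":0,"rx":0,"ry":0,"rz":0},{"hand":20,"dx":0,"dy":0,"dz":0,"rx":0,"ry":0,"rz":0},{"hand":20,"dx":0,"dy":0,"dz":0,"rx":0,"ry":0,"rz":0},{"hand":20,"dx":0,"dy":0,"dz":0,"rx":0,"ry":0,"rz":0},{"hand":20,"dx":0,"dy":0,"dz":0,"rx":0,"ry":0,"rz":0}]';python3 -c "
from h import *
st()
d=dict(np.load('top20.npz'));L=[atz(d,250+u/5,130+v/5,81) for u,v in [(268,257),(414,248),(419,348),(272,356)]];print(np.mean(L,0),np.linalg.norm(L[0]-L[1]),np.linalg.norm(L[1]-L[2]))
d=arm.get_image('scene');L=[atz(d,290+u/10,270+v/10,81) for u,v in [(145,137),(510,127),(530,308),(155,325)]];print(np.mean(L,0),np.linalg.norm(L[0]-L[1]),np.linalg.norm(L[1]-L[2]))"
```

```text
clock: 26.73
position: [441.4, -313.6, 9.7]
ee_rot: [-0.016, 1.0, -0.0, 0.0]
contact_force: [-0.5, 0.2, 1.2]
gripper_width: 60.4
clock: 27.15
position: [442.2, -314.2, 11.2]
ee_rot: [-0.015, 1.0, -0.001, 0.002]
contact_force: [0.2, 2.0, 6.4]
gripper_width: 29.0
t 27.15 p [ 442.2 -314.2   11.2] x [-1.    -0.031 -0.004] z [ 0.004 -0.002 -1.   ] F [0.2 2.  6.4] w 29.0 j [-0.32  0.51 -0.45  0.   -0.61  0.35]
[553.66520493  -6.40583336  81.        ] 64.94095646939587 45.07851626406654
[554.49225441  -4.55932226  81.        ] 65.38146415857274 44.11873953151033
```

```bash
python3 -m jog '[{"hand":20,"dx":0,"dy":0,"dz":-25,"rx":0,"ry":0,"rz":0},{"hand":20,"dx":0,"dy":0,"dz":-38,"rx":0,"ry":0,"rz":0},{"hand":20,"dx":0,"dy":0,"dz":-38,"rx":0,"ry":0,"rz":0},{"hand":20,"dx":-20,"dy":20,"dz":-34,"rx":0,"ry":0,"rz":0},{"hand":20,"dx":-26,"dy":28,"dz":0,"rx":0,"ry":0,"rz":0}]'; python3 -m jog '[{"hand":20,"dx":-26,"dy":28,"dz":0,"rx":0,"ry":0,"rz":0},{"hand":20,"dx":-26,"dy":28,"dz":0,"rx":0,"ry":0,"rz":0},{"hand":20,"dx":-24,"dy":26.5,"dz":0,"rx":0,"ry":0,"rz":0},{"hand":20,"dx":0,"dy":0,"dz":0,"rx":0,"ry":0,"rz":0},{"hand":20,"dx":0,"dy":0,"dz":0,"rx":0,"ry":0,"rz":0}]';python3 -c "
from ov import *
ov('o21',150,200,310,310,5,off=(-1.2,-4))"
```

```text
clock: 27.62
position: [487.4, -268.2, 150.5]
ee_rot: [-0.014, 1.0, -0.003, 0.007]
contact_force: [2.2, -1.0, -2.0]
gripper_width: 29.2
clock: 28.03
position: [558.6, -179.1, 142.2]
ee_rot: [-0.016, 1.0, 0.0, 0.0]
contact_force: [-0.3, -0.8, -1.6]
gripper_width: 29.4
t 28.03 p [ 558.6 -179.1  142.2] x [-0.999 -0.033 -0.001] z [ 0.001  0.    -1.   ] F [-0.3 -0.8 -1.6] w 29.4 j [-0.03  0.4  -0.21 -0.   -0.96  0.07]
floor hit [550.5  65.9   7. ] dist 214.7
lid hit [552.9  -8.1  81. ] dist 110.1
```

View pics/o21.png

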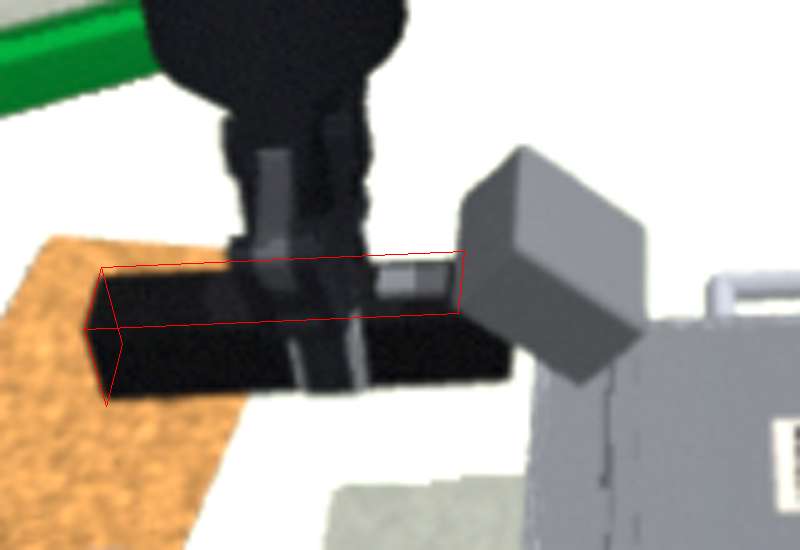

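```bash
python3 -m jog '[{"hand":20,"dx":-1,"dy":2,"dz":0,"rx":0,"ry":0,"rz":0},{"hand":20,"dx":0,"dy":0,"dz":0,"rx":0,"ry":0,"rz":0},{"hand":20,"dx":0,"dy":0,"dz":0,"rx":0,"ry":0,"rz":0},{"hand":20,"dx":0,"dy":0,"dz":0,"rx":0,"ry":0,"rz":0},{"hand":20,"dx":0,"dy":0,"dz":0,"rx":0,"ry":0,"rz":0}]'
for i in 1 2 3 4 5 6 7; do python3 -m jog '[{"hand":20,"dx":0,"dy":0,"dz":0,"rx":0,"ry":0,"rz":0},{"hand":20,"dx":0,"dy":0,"dz":0,"rx":0,"ry":0,"rz":0},{"hand":20,"dx":0,"dy":0,"dz":0,"rx":0,"ry":0,"rz":0},{"hand":20,"dx":0,"dy":0,"dz":0,"rx":0,"ry":0,"rz":0},{"hand":20,"dx":0,"dy":0,"dz":0,"rx":0,"ry":0,"rz":0}]' >/dev/null; done; python3 -c "
from ov import *
ov('o22',150,200,310,310,5,off=(-1.2,-4))"
```

```text
clock: 28.5
position: [558.2, -179.4, 142.1]
ee_rot: [-0.014, 1.0, 0.0, 0.0]
contact_force: [-0.0, 0.1, -2.1]
gripper_width: 28.9
t 31.42 p [ 558.6 -178.9  141.9] x [-1.   -0.03  0.  ] z [-0.  0. -1.] F [ 0.1 -0.  -1.6] w 29.1 j [-0.03  0.4  -0.21 -0.   -0.96  0.06]
floor hit [551.2  65.8   7. ] dist 214.3
lid hit [553.4  -8.1  81. ] dist 109.6
```

```bash
python3 -m jog '[{"hand":20,"dx":25,"dy":-26,"dz":0,"rx":0,"ry":0,"rz":0},{"hand":20,"dx":25,"dy":-26,"dz":0,"rx":0,"ry":0,"rz":0},{"hand":20,"dx":25,"dy":-26,"dz":0,"rx":0,"ry":0,"rz":0},{"hand":20,"dx":25,"dy":-26,"dz":0,"rx":0,"ry":0,"rz":0},{"hand":20,"dx":25,"dy":-26,"dz":0,"rx":0,"ry":0,"rz":0}]' 
for i in 1 2 ; do python3 -m jog '[{"hand":20,"dx":0,"dy":0,"dz":0,"rx":0,"ry":0,"rz":0.12},{"hand":20,"dx":0,"dy":0,"dz":0,"rx":0,"ry":0,"rz":0.12},{"hand":20,"dx":0,"dy":0,"dz":0,"rx":0,"ry":0,"rz":0.12},{"hand":20,"dx":0,"dy":0,"dz":0,"rx":0,"ry":0,"rz":0.12},{"hand":20,"dx":0,"dy":0,"dz":0,"rx":0,"ry":0,"rz":0.12}]'; done; python3 -m jog '[{"hand":20,"dx":0,"dy":0,"dz":0,"rx":0,"ry":0,"rz":0.12},{"hand":20,"dx":0,"dy":0,"dz":0,"rx":0,"ry":0,"rz":0.12},{"hand":20,"dx":0,"dy":0,"dz":0,"rx":0,"ry":0,"rz":0.12},{"hand":20,"dx":0,"dy":0,"dz":0,"rx":0,"ry":0,"rz":0.12},{"hand":20,"dx":0,"dy":0,"dz":0,"rx":0,"ry":0,"rz":0}]';python3 -c "
from h import *
st()"
```

```text
clock: 31.88
position: [436.4, -313.5, 142.1]
ee_rot: [-0.015, 1.0, -0.0, 0.0]
contact_force: [0.9, -1.0, -1.9]
gripper_width: 29.1
clock: 32.3
position: [437.5, -312.7, 142.1]
ee_rot: [0.284, 0.959, -0.0, 0.0]
contact_force: [0.2, -0.0, -1.2]
gripper_width: 29.3
clock: 32.72
position: [437.6, -312.6, 142.0]
ee_rot: [0.555, 0.832, 0.0, 0.0]
contact_force: [0.3, 0.9, -2.0]
gripper_width: 29.2
clock: 33.13
position: [437.6, -312.6, 142.0]
ee_rot: [0.735, 0.678, 0.0, 0.0]
contact_force: [-0.7, -0.4, -1.5]
gripper_width: 29.4
t 33.13 p [ 437.6 -312.6  142. ] x [ 0.081  0.997 -0.   ] z [ 0. -0. -1.] F [-0.7 -0.4 -1.5] w 29.4 j [-0.32  0.32 -0.33 -0.   -0.92 -1.33]
```

```bash
python3 -m jog '[{"hand":20,"dx":0,"dy":0,"dz":35,"rx":0,"ry":0,"rz":0},{"hand":20,"dx":0,"dy":0,"dz":35,"rx":0,"ry":0,"rz":0},{"hand":20,"dx":0,"dy":0,"dz":35,"rx":0,"ry":0,"rz":0},{"hand":20,"dx":0,"dy":0,"dz":18,"rx":0,"ry":0,"rz":0},{"hand":20,"dx":0,"dy":0,"dz":5,"rx":0,"ry":0,"rz":0}]';  python3 -m jog '[{"hand":20,"dx":0,"dy":0,"dz":0,"rx":0,"ry":0,"rz":0},{"hand":20,"dx":0,"dy":0,"dz":0,"rx":0,"ry":0,"rz":0}]'
```

```text
clock: 33.55
position: [434.7, -311.5, 11.2]
ee_rot: [0.734, 0.68, -0.002, -0.004]
contact_force: [-7.3, 5.1, 19.0]
gripper_width: 29.0
clock: 33.72
position: [438.4, -312.9, 14.5]
ee_rot: [0.734, 0.679, 0.0, 0.001]
contact_force: [0.2, -0.7, -2.5]
gripper_width: 29.3
```

```bash
python3 -m jog '[{"hand":20,"dx":0,"dy":0,"dz":2,"rx":0,"ry":0,"rz":0},{"hand":20,"dx":0,"dy":0,"dz":0,"rx":0,"ry":0,"rz":0}]';python3 -m jog '[{"hand":20,"dx":0,"dy":0,"dz":1,"rx":0,"ry":0,"rz":0},{"hand":20,"dx":0,"dy":0,"dz":0,"rx":0,"ry":0,"rz":0}]'; python3 -m jog '[{"hand":20,"dx":0,"dy":0,"dz":1,"rx":0,"ry":0,"rz":0},{"hand":20,"dx":0,"dy":0,"dz":0,"rx":0,"ry":0,"rz":0}]'
```

```text
clock: 33.88
position: [438.3, -312.8, 12.7]
ee_rot: [0.734, 0.679, 0.0, 0.001]
contact_force: [0.3, 0.6, -2.3]
gripper_width: 29.3
clock: 34.05
position: [437.9, -312.7, 11.4]
ee_rot: [0.734, 0.679, 0.0, 0.001]
contact_force: [0.3, 0.4, -0.8]
gripper_width: 29.3
clock: 34.22
position: [438.0, -312.7, 11.2]
ee_rot: [0.734, 0.679, 0.0, 0.0]
contact_force: [-1.2, 0.9, 6.0]
gripper_width: 29.2
```

Touching. Release and lift clear.

```bash
python3 -m jog '[{"hand":60,"dx":0,"dy":0,"dz":0,"rx":0,"ry":0,"rz":0},{"hand":60,"dx":0,"dy":0,"dz":0,"rx":0,"ry":0,"rz":0},{"hand":60,"dx":0,"dy":0,"dz":0,"rx":0,"ry":0,"rz":0},{"hand":60,"dx":0,"dy":0,"dz":-30,"rx":0,"ry":0,"rz":0},{"hand":60,"dx":0,"dy":0,"dz":-40,"rx":0,"ry":0,"rz":0}]';python3 -m jog '[{"hand":60,"dx":0,"dy":0,"dz":-40,"rx":0,"ry":0,"rz":0},{"hand":60,"dx":0,"dy":-30,"dz":-20,"rx":0,"ry":0,"rz":0},{"hand":60,"dx":0,"dy":-30,"dz":-20,"rx":0,"ry":0,"rz":0},{"hand":60,"dx":0,"dy":0,"dz":0,"rx":0,"ry":0,"rz":0},{"hand":60,"dx":0,"dy":0,"dz":0,"rx":0,"ry":0,"rz":0}]';python3 -c "
from h import *
st()
d=arm.get_image('scene'); cv2.imwrite('pics/s23.png',d['img'][:,:,::-1]); crop(d,80,200,280,350,4,'s23c'); C=cloud(d)
m=(C[...,2]>70)&(C[...,2]<100)&(abs(C[...,1]+5)<105)&(C[...,0]>480)&(C[...,0]<620); P=C[m]; print(np.linalg.lstsq(np.c_[P[:,:2],np.ones(len(P))],P[:,2],rcond=None)[0],P.mean(0))
d=arm.get_image('top'); cv2.imwrite('pics/t23.png',d['img'][:,:,::-1])"
```

```text
clock: 34.63
position: [435.0, -311.5, 77.3]
ee_rot: [0.735, 0.678, -0.002, -0.004]
contact_force: [1.3, -0.2, 0.3]
gripper_width: 60.1
clock: 35.05
position: [377.3, -308.0, 161.6]
ee_rot: [0.735, 0.678, 0.001, 0.002]
contact_force: [-0.1, -0.2, -0.1]
gripper_width: 59.5
t 35.05 p [ 377.3 -308.   161.6] x [ 0.08   0.997 -0.001] z [ 0.004 -0.001 -1.   ] F [-0.1 -0.2 -0.1] w 59.5 j [-0.35  0.22 -0.43 -0.   -0.92 -1.3 ]
[-2.86918736e-03  2.24113772e-05  8.23443436e+01] [554.93346769  -5.61001023  80.75200976]
```

View pics/s23.png

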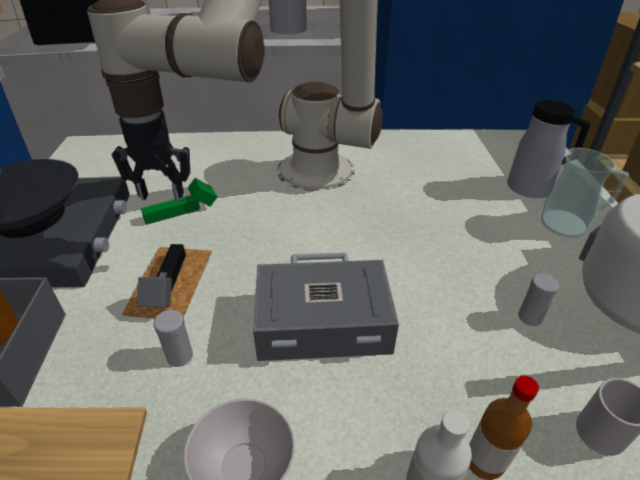

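View pics/t23.png

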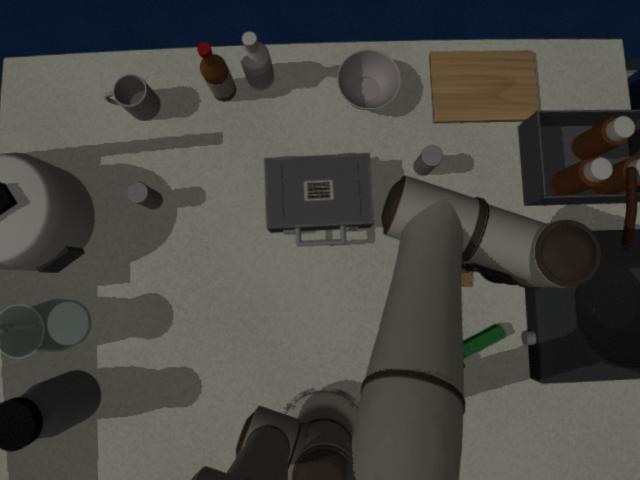

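View pics/s23c.png

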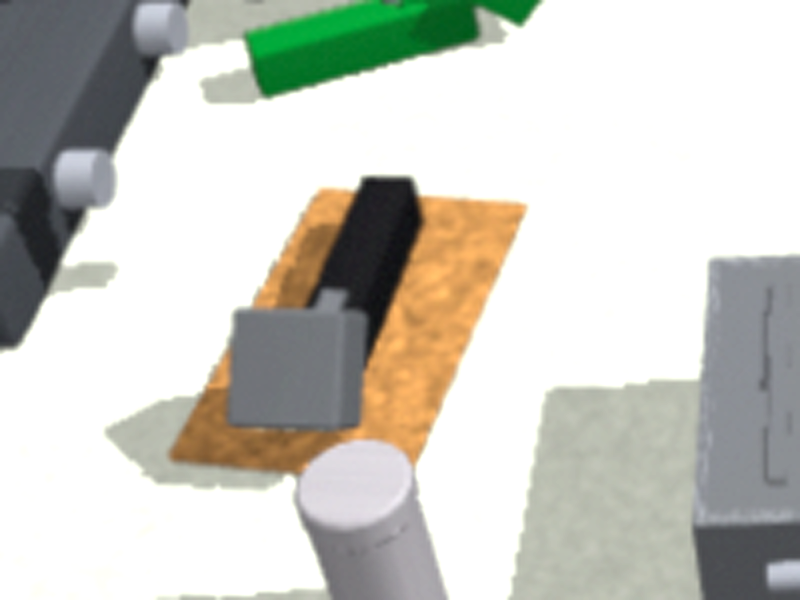

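```bash
python3 -c "
from bench import arm
print(arm.job_done())"
```

```text
the job is handed in; nothing more can be done
None
```

The job is handed in at about 35 s on the robot's clock, of the 210 s allowed. `arm.job_done()` gave no verdict.

**What I did, in order**
1. I held the scanner over the floor label for about 2.5 s. The computed beam spot was within 2 mm of the label's middle, 131 mm along the beam.
2. I parked the scanner on its pad and stood both low tins I could find upright on the case floor. I saw no third tin in any picture.
3. I led the lid shut by its bar at about 0.7 rad/s or less. Pressing it home brought the wrist force to 34 N.
4. I held the scanner over the lid label for about 3 s. The spot was about 2–3 mm off the middle, 110 mm along the beam.
5. I laid the scanner flat, right way up, on the middle of the pad and drew the hand clear.

**Last checks**
- **Lid:** its top measured 80.7 mm high and tilted about 0.003 rad, so it is shut.
- **Scanner:** it lies on the pad, with its origin worked out at within about 2 mm of the pad's middle.
- **Canisters:** they stand where they were.
- **Robot:** it touches nothing.

**Not confirmed**
- **Scans:** the interface gives no sign that a label was read, so both rest on the computed beam geometry. A last 2 mm correction before the lid hold did not show in the measured pose, but the spot stayed inside the 16 mm limit.
- **Tins:** I could not see them once the lid was down. They stood upright in the last picture before that.
- **Pad contact:** lowering the scanner for the last time, it met the pad a little early at about 20 N. Nothing shifted in the pictures.

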